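Pile L-brackets heel to toe and true the pile with a channel

ROBOT

A 6-joint arm with a two-finger parallel gripper is mounted at the origin on a cart in front of the work surface, level with it; the furniture and walls round the work are solid. World frame = base frame: x ahead of the robot, y to its left, z up, the work surface at z = 0. Lengths are in mm, angles in rad, forces in N, time in s.
With the tool pointing down it reaches from about 275 to 1000 mm from the base axis. Payload 8.4 kg.
Tool frame: the origin (TCP) lies between the finger pads, 19 mm behind the fingertips; this is the grasp point; z points along the fingers, y is the line along which they close (so a half turn about z gives the same grasp; the last joint's range is limited). The gripper opens to 85 mm and grips with 20 to 120 N. Pads are 22 mm wide; open, the fingers measure 114 mm over their backs; the gripper's body (76 mm by 85 mm) begins 54 mm behind the grasp point. The pads swing forward as they close: fully open they stand 13 mm farther back than shut.
Start: joints at [-0.002, 0.353, 1.633, -0, 1.155, -0.002], TCP at [625.002, -0, 249.981] pointing down, gripper open.
Joint ranges: [-2.63, 2.63], [-0.92, 2.1], [0.06, 2.66], [-1.3, 4.44], [0, 2.69], [-3.02, 3.02]. Speed limits (rad/s): [2.22, 2.22, 2.79, 3.14, 3.14, 3.14].

INTERFACE

Orientations are given as [roll, pitch, yaw] about the fixed x, y, z axes, in that order (R = Rz(yaw) Ry(pitch) Rx(roll)).
In Python, from rig import r gives the robot as it stands.
- The arm moves only by the shell command python3 steer.py FILE [FORCE], which reads ROWS from the file FILE. ROWS is one flat JSON list of numbers that holds 1 to 5 rows one after another, with no inner brackets; each row has 7 numbers: a rotation vector rx, ry, rz in rad, then dx, dy, dz in mm, then the opening from 0.0 (shut) to 1.0 (fully open); each row shifts and turns the commanded pose from where the row before left it, along the tool's axes as they then stand; what a row does not reach is not made up. A row lasts 1/12 s, in which the tool goes at most 41.7 mm and 0.125 rad, less where a joint would pass 70% of its speed; a pose out of reach is approached as far as the arm can. The fingers move at their own pace and stop on an object; FORCE is the grip in N (left out, the last holds). Time passes only in rows, so rows that do not move let the fingers close. It prints the time, the measured TCP pose, the force, the opening and the grip force at its end. Input that does not fit is refused with a message, and nothing moves.
- r.sense(): the state, without advancing time (a new reading comes with each control period).
- r.grab_frame(name): name is "side" or "top" or "wrist"; returns the picture (420x560x3 uint8, red, green, blue); there is no depth.
- r.camera_params(name): a dict with "fx", "fy", "cx", "cy" (pixels), "rvec" (rotation vector, rad) and "tvec" (3), from world to camera coordinates, as OpenCV has them. Camera axes: x right, y down, z forward; pixel columns grow to the right and rows downward; lengths in mm; the calibration is good to about 2 mm. The wrist camera is an equidistant fisheye: a pixel r from the principal point sees the ray r / f radians off the axis. A picture is of the moment at which its call begins: read the wrist's pose just before it. camera_params takes no time and is no camera call; for the wrist camera it gives the pose at the moment of the call.
- r.sign_off(): hands the job in; it is judged then, once.
The state is a dict: "clock": time; "qpos": joint angles; "qvel": joint speeds; "joint_efforts": joint torques, N m; "eef_pos": TCP position; "tcp_rot": TCP orientation; "contact_force": force on the tool from outside, world axes, zero at the start; "wrist_torque": the same for the moment, N m; "opening": opening from 0.0 (shut) to 1.0 (fully open); "grasp_force": force on a finger pad.
Only numpy, scipy, OpenCV 4.12 (cv2) and the standard library are available. Lean on these libraries where they do the work, as an engineer would, in place of code of your own. Each camera call takes 0.05 s, during which the arm holds its last target. There are 200 camera calls.

TASK

Pile the two short L-brackets flat on the long one, heel upstands up, each turned the opposite way to the one below and its plain end pushed snug against that one's upstand, so the pile interlocks level with its sides in line. Then slide the channel offcut that lies beside the long bracket along the bench, without lifting it, until it stands flush along the long bracket's side. Keep the long bracket about where it lies and leave the other things alone.

Things in the scene. Friction and masses are not known exactly. Their poses are not given: they have to be found in the camera images.
- long_bracket: Long L-section bracket, dark steel, the bottom of the pile: plate 130 long (x) x 48 wide (y) x 14 thick, with an upstand (heel) 14 thick across its +x end, 28 high overall. 0.75 kg, loose, flat on the bench right of the vise, heel to the robot's left (within 25 degrees). Origin: centre of underside; plain end x = -65, heel inner face +51, outer +65; z up. Holes only marked.
- long_bracket_heel (a point): Middle of the top of the long bracket's heel: 58 mm along +x from its origin, 28 mm up. In the long bracket's frame the finished pile has the first short bracket's origin at x = 3, z = 14 (x axis reversed) and the second's at x = 17, z = 28 (not reversed), the latter resting on the first plate and on this heel top, both 28 high.
- short_bracket_a: Short L-section bracket, dark steel: plate 96 long (x) x 48 wide (y) x 14 thick, with an upstand (heel) 14 thick across its +x end, 28 high overall. 0.55 kg, mass centre at x = 5. Origin: centre of underside; plain end x = -48, heel inner face +34, outer face +48; z up. Hole only marked. Starts flat on the bench left of the vise, heel pointing ahead, left or back. Identical to the other.
- short_bracket_b: Short L-section bracket, dark steel: plate 96 long (x) x 48 wide (y) x 14 thick, with an upstand (heel) 14 thick across its +x end, 28 high overall. 0.55 kg, mass centre at x = 5. Origin: centre of underside; plain end x = -48, heel inner face +34, outer face +48; z up. Hole only marked. Starts flat on the bench left of the vise, heel pointing ahead, left or back. Identical to the other.
- short_bracket_a_heel (a point): Middle of the top of short bracket a's heel: 41 mm along +x from its origin, 28 mm up.
- short_bracket_b_heel (a point): Middle of the top of short bracket b's heel: 41 mm along +x from its origin, 28 mm up.
- channel: Straight channel offcut, dark steel, 120 long (y), 50 wide (x), 30 high, open on top, 4 thick, 0.3 kg, loose. Origin: centre of underside; outer faces x = -25 and +25. Starts on the robot's side (+y) of the long bracket, centres 95 to 125 mm apart, parallel within 15 degrees; flush when centre lines are 49 mm apart. Other offcuts at the far left belong to the room.
- vise_top (a point): Top of the bench vise, a fixed obstacle 127 mm high between the short brackets and the pile: it spans x = 0.45 to 0.62 and y = -0.08 to 0.12 m. Carry the brackets over it (tool point 0.23 m up clears it) or round it.
- magnet_square: Triangular magnetic welding square, 70x90x16, lying left of the vise, farther back: a bystander. Origin: centre of the underside.
- tin: Round closed tin, 65 across, 31 high, to the right behind the vise: a bystander. Origin: centre of the underside.
- pliers: Locking pliers, 229 long, 16 high, at the left behind the short brackets: a bystander. Origin: centre of the underside.

How it is judged:
By the outcome, as a careful person would: the job done as asked, in the order asked, and still so for the second after the job is handed in, with the robot touching nothing.
It also fails if it takes over 72 s, if anything falls off the work surface, if the arm or the gripper's body presses on something with over 40 N, if the wrist force passes 120 N, or if a joint passes its speed limit or range.

## Working session

There is one attempt and no reset: what is moved stays moved. The work goes in short steps, Python scripts to look and compute and a shell command to move; the robot and the scene stay as the last step left them, time stands still between calls to the robot, and variables do not carry over. Pictures are saved under pics/ and viewed, at most 10 in all, crops included, and the job is handed in when it is done.

```bash
ls; mkdir -p pics
python3 - <<'E'
from rig import r
import cv2
for n in ("top","side"):
    cv2.imwrite(f"pics/{n}0.png", r.grab_frame(n)[:,:,::-1]); print(n,r.camera_params(n))
s=r.sense(); print(s)
E
```

```text
pics
rig.py
steer.py
top {'fx': 434.94279817608054, 'fy': 434.94279817608054, 'cx': 273.56291687958065, 'cy': 214.08096370854778, 'rvec': array([ 2.18103526, -2.20454987,  0.05315664]), 'tvec': array([  58.43358654,  573.43933447, 1465.87816051])}
side {'fx': 392.28411748491544, 'fy': 392.28411748491544, 'cx': 285.8064905898146, 'cy': 209.8336054776411, 'rvec': array([ 2.22429262, -0.52304474,  0.25676063]), 'tvec': array([-511.72018545,  270.71619498,  901.06376448])}
{'clock': 0.1, 'qpos': array([-2.41579156e-03,  3.53589578e-01,  1.63406199e+00, -1.75535222e-06,
        1.15521047e+00, -2.41466694e-03]), 'qvel': array([ 0.0001891 , -0.0011783 , -0.0017033 ,  0.00021957, -0.00027902,
       -0.00264635]), 'joint_efforts': array([ 4.27485766e-04, -6.06356549e+01, -3.42817569e+01, -7.40920814e-05,
        3.91241178e-03, -4.99377973e-05]), 'eef_pos': array([ 6.24590698e+02, -9.39982231e-03,  2.49329116e+02]), 'tcp_rot': array([-3.14032327e+00, -1.46009440e-06,  1.57079591e+00]), 'contact_force': array([-0.29226727, -0.15754731, -0.2084873 ]), 'wrist_torque': array([-0.03155275, -0.01543208, -0.02950483]), 'grasp_force': 0.0, 'opening': 0.9995623033171589}
```

View pics/top0.png

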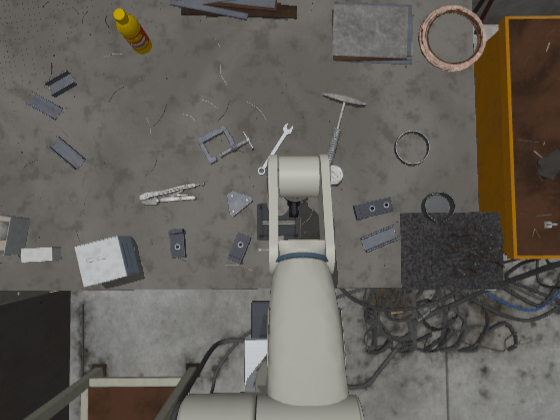

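View pics/side0.png

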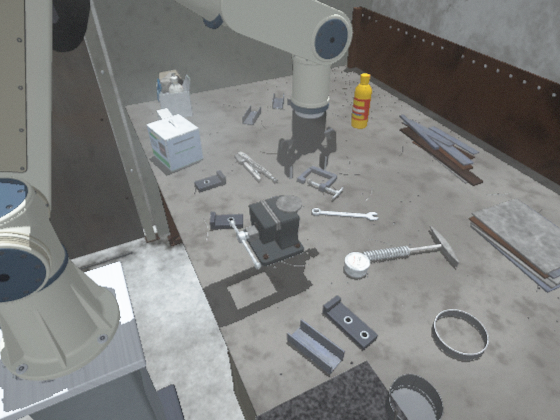

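```bash
cat > h.py <<'E'
import numpy as np, cv2
from rig import r
from scipy.spatial.transform import Rotation as R
def ray(p,uv,fish=False):
    uv=np.atleast_2d(uv).astype(float)
    x=(uv[:,0]-p['cx'])/p['fx']; y=(uv[:,1]-p['cy'])/p['fy']
    if fish:
        t=np.hypot(x,y); k=np.where(t>1e-9,np.sin(t)/np.maximum(t,1e-9),1)
        d=np.c_[x*k,y*k,np.cos(t)]
    else: d=np.c_[x,y,np.ones(len(x))]
    M=R.from_rotvec(p['rvec'])
    return M.inv().apply(-np.array(p['tvec'])), M.inv().apply(d)
def onplane(p,uv,z,fish=False):
    c,d=ray(p,uv,fish); return c+d*((z-c[2])/d[:,2])[:,None]
def tri(obs):  # [(params,uv,fish)] -> point, residual
    A=np.zeros((3,3));b=np.zeros(3);L=[]
    for p,uv,f in obs:
        c,d=ray(p,uv,f); d=d[0]/np.linalg.norm(d[0]); P=np.eye(3)-np.outer(d,d); A+=P;b+=P@c; L.append((P,c))
    X=np.linalg.solve(A,b); return X,[np.linalg.norm(P@(X-c)) for P,c in L]
def shot(name,tag):
    p=r.camera_params(name); im=r.grab_frame(name)[:,:,::-1].copy()
    cv2.imwrite(f"pics/{tag}.png",im); np.save(f"pics/{tag}.npy",p,allow_pickle=True); return p,im
def load(tag): return np.load(f"pics/{tag}.npy",allow_pickle=True).item(), cv2.imread(f"pics/{tag}.png")
E
python3 - <<'E'
from h import *
p=r.camera_params("top")
for n,uv in dict(s1=(177,243),s2=(239,247),long=(375,209),ch=(380,238),square=(238,203),tin=(335,175)).items(): print(n,onplane(p,uv,14)[0].round())
p,_=shot("wrist","w0"); print(p, -R.from_rotvec(p['rvec']).inv().apply(p['tvec']))
E
```

```text
s1 [479. 382.  14.]
s2 [463. 171.  14.]
long [ 588. -293.   14.]
ch [ 489. -308.   14.]
square [613. 173.  14.]
tin [ 706. -159.   14.]
{'fx': 325.19226210127806, 'fy': 325.19226210127806, 'cx': 280.5509520661882, 'cy': 218.43677025547981, 'rvec': array([-2.82814331e+00, -2.75096245e-04,  2.52375553e-03]), 'tvec': array([-624.09769122,  -39.81235024,  382.67061363])} [624.77007364  80.0671258  375.19509645]
```
View pics/w0.png

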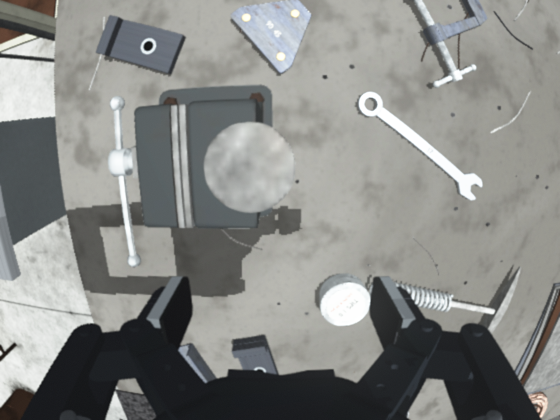

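```bash
echo '[0,0,0,35,-18,-6,1,0,0,0,35,-18,-6,1,0,0,0,35,-18,-6,1,0,0,0,35,-18,-6,1,0,0,0,35,-18,-6,1]' > next.json && python3 steer.py next.json; echo '[0,0,0,35,-18,-6,1,0,0,0,35,-18,-6,1,0,0,0,35,-18,-6,1,0,0,0,0,0,0,1,0,0,0,0,0,0,1]' > next.json && python3 steer.py next.json; python3 -c "
from h import *
shot('wrist','w1')"
```

```text
clock: 0.57
eef_pos: [533.8, 176.2, 280.1]
tcp_rot: [-3.141, 0.0, 1.57]
contact_force: [0.3, 0.7, -0.2]
opening: 0.995
grasp_force: 0.0
clock: 0.98
eef_pos: [480.1, 281.7, 298.2]
tcp_rot: [3.141, -0.0, 1.575]
contact_force: [0.0, -0.2, -0.2]
opening: 0.999
grasp_force: 0.0
```

View pics/w1.png

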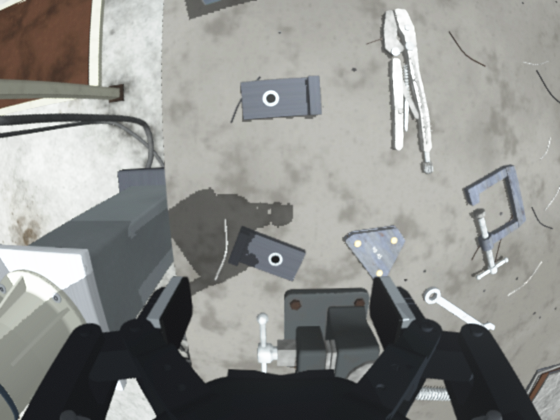

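```bash
cat >> h.py <<'E'
def crop(tag,box,k=4):
    im=cv2.imread(f"pics/{tag}.png"); x0,y0,x1,y1=box
    c=cv2.resize(im[y0:y1,x0:x1],None,fx=k,fy=k,interpolation=cv2.INTER_CUBIC); cv2.imwrite(f"pics/{tag}_c.png",c)
def blob(im,box,thr,sel=None):
    x0,y0,x1,y1=box; g=cv2.cvtColor(im,cv2.COLOR_BGR2GRAY)[y0:y1,x0:x1]
    m=cv2.morphologyEx((g<thr).astype(np.uint8),cv2.MORPH_CLOSE,np.ones((5,5))); m=cv2.morphologyEx(m,cv2.MORPH_OPEN,np.ones((5,5)))
    cs,_=cv2.findContours(m,cv2.RETR_EXTERNAL,cv2.CHAIN_APPROX_NONE); c=max(cs,key=cv2.contourArea)
    return c[:,0]+[x0,y0]
def rect(pts):
    (c,s,a)=cv2.minAreaRect(pts.astype(np.float32)); b=cv2.boxPoints((c,s,a)); 
    e=max((b[1]-b[0],b[2]-b[1]),key=np.linalg.norm); return np.array(c),sorted(s),np.degrees(np.arctan2(e[1],e[0]))%180
E
python3 - <<'E'
from h import *
p,im=load("w1"); g=cv2.cvtColor(im,cv2.COLOR_BGR2GRAY)
print(g[98,235:330:3]); print(g[65:130:3,290]); print(im[90,290],im[90,330])
for box,t in (((225,65,340,135),90),((220,215,320,290),90)):
    c=blob(im,box,t); w=onplane(p,c,14,True)[:,:2]; print(len(c),cv2.contourArea(c),rect(w),c.min(0),c.max(0))
crop("w1",(220,65,340,135),5); crop("w1",(0,0,10,10)) if 0 else None
E
```

```text
[183 183 121 131 131 131 133 133 134 190 245  71  74  77 255 135 136 137
 139 138 138 138 140 140  71 134 142 143 141 184 186 187]
[185 181 173 175 164 141 138 139 139 138 137 138 137 134 136 138 137 102
 178 185 187 186]
[151 139 134] [180 186 186]
18 20.0 (array([467.17608643, 385.20404053]), [5.068464756011963, 6.2019267082214355], np.float32(179.82013)) [268  96] [273 100]
122 741.0 (array([426.6048584 , 188.95303345]), [41.367515563964844, 58.21596908569336], np.float32(90.90422)) [228 226] [257 265]
```

```bash
cat >> h.py <<'E'
def blue(im,box,t=0.02):
    x0,y0,x1,y1=box; f=cv2.GaussianBlur(im,(3,3),0)[y0:y1,x0:x1].astype(float)
    m=((f[...,0]-f[...,2])/(f.sum(2)+1)>t).astype(np.uint8)
    m=cv2.morphologyEx(m,cv2.MORPH_CLOSE,np.ones((7,7))); m=cv2.morphologyEx(m,cv2.MORPH_OPEN,np.ones((5,5)))
    cs,_=cv2.findContours(m,cv2.RETR_EXTERNAL,cv2.CHAIN_APPROX_NONE); c=max(cs,key=cv2.contourArea)
    return c[:,0]+[x0,y0],m
E
python3 - <<'E'
from h import *
p,im=load("w1"); out=[]
for box in ((225,60,340,135),(220,215,320,290)):
    c,m=blue(im,box); w=onplane(p,c,14,True)[:,:2]; print(len(c),cv2.contourArea(c),rect(w),c.min(0),c.max(0))
    x0,y0,x1,y1=box; a=cv2.resize(im[y0:y1,x0:x1],(460,290)); b=cv2.cvtColor(cv2.resize(m*255,(460,290)),cv2.COLOR_GRAY2BGR)
    out.append(np.hstack([a,b])[:, :800] if 0 else cv2.resize(np.hstack([a,b]),(800,290)))
cv2.imwrite("pics/m1.png",np.vstack(out))
E
```

```text
224 2826.0 (array([479.77874756, 386.30853271]), [48.75114440917969, 97.66517639160156], np.float32(4.9005914)) [241  76] [320 118]
185 2161.5 (array([461.1121521, 173.6583252]), [57.52872085571289, 94.32878875732422], np.float32(158.3784)) [230 228] [303 279]
```

View pics/m1.png

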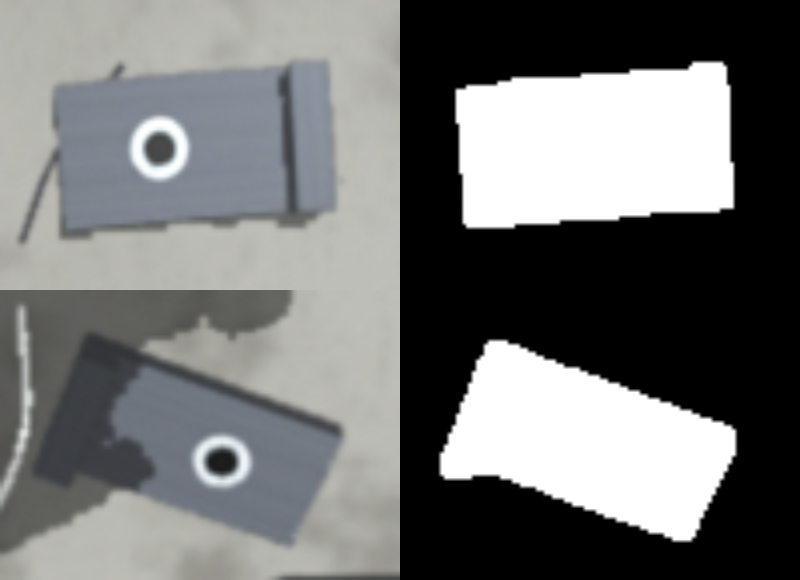

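```bash
echo '[0,0,-0.124,35,0,0,1,0,0,-0.124,35,0,0,1,0,0,-0.124,35,4,0,1,0,0,-0.124,0,0,14,1,0,0,-0.124,0,0,14,1]' > next.json && python3 steer.py next.json; echo '[0,0,-0.124,0,0,14,1,0,0,-0.124,0,0,14,1,0,0,-0.124,0,0,14,1,0,0,-0.124,0,0,14,1,0,0,-0.124,0,0,14,1]' > next.json && python3 steer.py next.json; echo '[0,0,-0.124,0,0,14,1,0,0,-0.124,0,0,14,1,0,0,-0.124,0,0,14,1,0,0,0,0,0,0,1,0,0,0,0,0,0,1]' > next.json && python3 steer.py next.json
python3 - <<'E'
from h import *
p,im=shot('wrist','w2')
from scipy import ndimage
for z in(14,):
  c,m=blue(im,(60,30,500,330)); w=onplane(p,c,z,True)[:,:2]; print(len(c),cv2.contourArea(c),rect(w),c.min(0),c.max(0))
E
```

```text
clock: 1.45
eef_pos: [472.9, 385.2, 269.6]
tcp_rot: [3.141, 0.0, 2.197]
contact_force: [0.8, -0.0, 0.3]
opening: 0.999
grasp_force: 0.0
clock: 1.87
eef_pos: [472.9, 382.9, 198.8]
tcp_rot: [-3.141, -0.0, 2.815]
contact_force: [1.1, -1.0, -0.3]
opening: 0.996
grasp_force: 0.0
clock: 2.28
eef_pos: [472.3, 383.1, 157.1]
tcp_rot: [-3.14, -0.002, -3.106]
contact_force: [-0.0, -0.1, -0.5]
opening: 0.996
grasp_force: 0.0
440 9653.0 (array([472.32568359, 575.45166016]), [79.59285736083984, 210.15518188476562], np.float32(14.535753)) [432 107] [499 295]
```

View pics/w2.png

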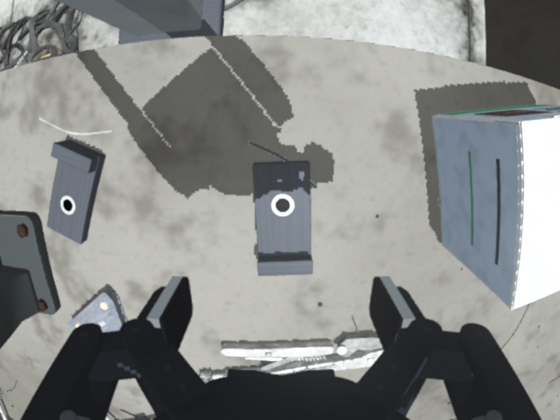

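```bash
cat >> h.py <<'E'
def hole(im,box):
    x0,y0,x1,y1=box; g=cv2.cvtColor(im,cv2.COLOR_BGR2GRAY)[y0:y1,x0:x1]
    m=(g>215).astype(np.uint8); cs,_=cv2.findContours(m,cv2.RETR_EXTERNAL,cv2.CHAIN_APPROX_NONE); c=max(cs,key=cv2.contourArea)
    return np.array(cv2.fitEllipse(c)[0])+[x0,y0]
def axes(w,org,ang):  # world pts -> bracket-axis coords
    u=np.array([np.cos(ang),np.sin(ang)]); v=np.array([-u[1],u[0]]); d=w-org; return d@u,d@v
def edges(p,c,org,ang,lo,hi,zh=28,zp=0,z=14):
    """contour -> side lines on plane z (using pts lo<x<hi), heel end on zh, plain end on zp; iterates on angle"""
    w=onplane(p,c,z,True)[:,:2]
    for _ in range(4):
        a,b=axes(w,org,ang); k=(a>lo)&(a<hi)
        f=[np.polyfit(a[k&s],b[k&s],1) for s in (b>0,b<0)]; ang+=np.mean([q[0] for q in f]); 
        org=org+np.array([-np.sin(ang),np.cos(ang)])*np.mean([q[1] for q in f])
    res=dict(ang=np.degrees(ang),width=f[0][1]-f[1][1],tilts=[np.degrees(q[0]) for q in f])
    for n,zz,s in(("heel",zh,1),("plain",zp,-1)):
        a,b=axes(onplane(p,c,zz,True)[:,:2],org,ang); k=abs(b)<15; q=a[k&(s*a>0)]; e=np.median(q[s*q>max(s*q)-4])
        res[n]=org+e*np.array([np.cos(ang),np.sin(ang)])
    return res
E
python3 - <<'E'
from h import *
p1,i1=load("w1");p2,i2=load("w2")
for n,b1,b2,bx1,bx2,org,ang in (("s1",(255,85,290,112),(265,190,300,220),(225,60,340,135),(235,145,330,290),(479,386),4),("s2",(262,246,290,272),(55,192,82,220),(220,215,320,290),(35,125,115,255),(461,173),158)):
    h1,h2=hole(i1,b1),hole(i2,b2); X,e=tri([(p1,h1,True),(p2,h2,True)]); print(n,"hole",X.round(1),np.round(e,2),h1,h2)
    for p,im,bx in ((p1,i1,bx1),(p2,i2,bx2)):
        c,m=blue(im,bx); print(edges(p,c,np.array(org,float),np.radians(ang),-35,25))
print(r.sense()['eef_pos'],r.sense()['tcp_rot'])
E
```

```text
s1 hole [467.1 385.2  15.8] [0.04 0.04] [270.41907787  97.92374134] [282.2521553  204.67664433]
{'ang': np.float64(4.197961772484753), 'width': np.float64(46.36506698045359), 'tilts': [np.float64(-0.2988074976573988), np.float64(0.29880749776447113)], 'heel': array([525.94151357, 389.4334683 ]), 'plain': array([430.49948986, 382.42805773])}
{'ang': np.float64(4.0799457347421), 'width': np.float64(46.523762774112754), 'tilts': [np.float64(-0.16366032107523165), np.float64(0.16366032111220155)], 'heel': array([526.51774535, 389.46270305]), 'plain': array([429.15538333, 382.51793449])}
s2 hole [472.6 171.2  16.2] [0.01 0.01] [274.93287277 258.70796108] [ 67.39258766 204.67244244]
{'ang': np.float64(157.42064796295125), 'width': np.float64(48.32085286752871), 'tilts': [np.float64(-0.12816936185994723), np.float64(0.12816934883385817)], 'heel': array([419.15059046, 194.52464197]), 'plain': array([508.19033209, 157.49861672])}
{'ang': np.float64(158.03262553598952), 'width': np.float64(51.21082151142051), 'tilts': [np.float64(0.23444530183386977), np.float64(-0.2344453018244627)], 'heel': array([411.39382174, 197.95988954]), 'plain': array([515.39859017, 156.0081097 ])}
[472.67272328 383.73318488 158.04476088] [-3.14112176e+00 -3.57234533e-04 -3.10618822e+00]
```

```bash
echo '[0,0,-0.036,-10.6,1.8,20,1,0,0,0,0,0,30,1,0,0,0,0,0,30,1,0,0,0,0,0,30,1,0,0,0,0,0,20,1]' > next.json && python3 steer.py next.json; echo '[0,0,0,0,0,5,1,0,0,0,0,0,0,1,0,0,0,0,0,0,1,0,0,0,0,0,0,0,0,0,0,0,0,0,0]' > next.json && python3 steer.py next.json 60;echo '[0,0,0,0,0,0,0,0,0,0,0,0,0,0,0,0,0,0,0,0,0,0,0,0,0,0,0,0,0,0,0,0,0,0,0]' > next.json && python3 steer.py next.json
```

```text
clock: 2.75
eef_pos: [482.6, 386.3, 26.6]
tcp_rot: [-3.141, -0.0, -3.069]
contact_force: [-0.4, -0.4, 0.3]
opening: 1.001
grasp_force: 0.0
clock: 3.17
eef_pos: [483.6, 387.7, 24.9]
tcp_rot: [3.14, 0.002, -3.065]
contact_force: [0.2, -0.3, 0.8]
opening: 0.744
grasp_force: 0.0
clock: 3.58
eef_pos: [483.1, 387.1, 24.8]
tcp_rot: [3.141, 0.001, -3.064]
contact_force: [-1.3, -3.4, 11.8]
opening: 0.537
grasp_force: 60.3
```

```bash
echo '[0,0,0,0,0,-15,0,0,0,0,0,0,-40,0,0,0,0,0,0,-41,0,0,0,0,0,0,-41,0,0,0,0,0,0,-41,0]' > next.json && python3 steer.py next.json;echo '[0,0,0,-0.7,-20,-20,0,0,0,0,-0.7,-40.5,-10,0,0,0,0,-0.7,-40.5,0,0,0,0,0,-0.7,-40.5,0,0,0,0,0,-0.7,-40.5,0,0]' > next.json && python3 steer.py next.json;echo '[0,0,0,-0.7,-40.5,0,0,0,0,0,-0.7,-40.5,0,0,0,0,0,-0.7,-40.5,0,0,0,0,0,-0.7,-40.5,0,0,0,0,0,-0.7,-40.5,0,0]' > next.json && python3 steer.py next.json
```

```text
clock: 4.0
eef_pos: [481.8, 386.4, 202.7]
tcp_rot: [-3.141, -0.001, -3.065]
contact_force: [0.2, 0.4, -5.7]
opening: 0.533
grasp_force: 64.3
clock: 4.42
eef_pos: [499.3, 204.0, 231.3]
tcp_rot: [3.142, 0.0, -3.064]
contact_force: [0.6, -0.2, -5.1]
opening: 0.535
grasp_force: 64.3
clock: 4.83
eef_pos: [518.3, 2.3, 231.1]
tcp_rot: [3.142, -0.0, -3.064]
contact_force: [1.5, 0.2, -5.1]
opening: 0.534
grasp_force: 64.3
```

```bash
echo '[0,0,0,-0.7,-40.5,0,0,0,0,0,-0.7,-40.5,0,0,0,0,0,-0.7,-40.5,0,0,0,0,0,-0.7,-40.5,0,0,0,0,0,-0.7,-40.5,0,0]' > next.json && python3 steer.py next.json;echo '[0,0,0,-0.7,-40.5,0,0,0,0,0,-0.7,-40.5,0,0,0,0,0,-0.7,-40.5,0,0,0,0,0,-0.7,-40.5,0,0,0,0,0,-0.7,-40.5,0,0]' > next.json && python3 steer.py next.json;echo '[0,0,0.1225,0,0,0,0,0,0,0.1225,0,0,0,0,0,0,0.1225,0,0,0,0,0,0,0.1225,0,0,0,0,0,0,0.1225,0,0,0,0]' > next.json && python3 steer.py next.json;echo '[0,0,0.1225,0,0,0,0,0,0,0.1225,0,0,0,0,0,0,0.1225,0,0,0,0,0,0,0.1225,0,0,0,0,0,0,0.1225,0,0,0,0]' > next.json && python3 steer.py next.json;echo '[0,0,0.1225,0,0,0,0,0,0,0.1225,0,0,0,0,0,0,0,0,0,0,0,0,0,0,0,0,0,0,0,0,0,0,0,0,0]' > next.json && python3 steer.py next.json; python3 -c "
from h import *
shot('wrist','w3')"
```

```text
clock: 5.25
eef_pos: [537.4, -199.3, 231.0]
tcp_rot: [3.141, -0.0, -3.065]
contact_force: [1.3, 0.8, -4.3]
opening: 0.534
grasp_force: 64.3
clock: 5.67
eef_pos: [556.6, -400.8, 230.7]
tcp_rot: [3.141, -0.001, -3.065]
contact_force: [2.4, 0.2, -4.6]
opening: 0.533
grasp_force: 64.3
clock: 6.08
eef_pos: [556.7, -398.9, 230.4]
tcp_rot: [3.141, -0.001, 2.6]
contact_force: [0.6, -0.5, -4.0]
opening: 0.536
grasp_force: 64.5
clock: 6.5
eef_pos: [556.8, -398.7, 230.6]
tcp_rot: [-3.141, -0.001, 1.988]
contact_force: [-0.2, 0.1, -4.7]
opening: 0.535
grasp_force: 64.5
clock: 6.92
eef_pos: [557.1, -398.9, 230.8]
tcp_rot: [-3.141, -0.0, 1.753]
contact_force: [0.8, -0.3, -5.6]
opening: 0.53
grasp_force: 64.5
```

View pics/w3.png

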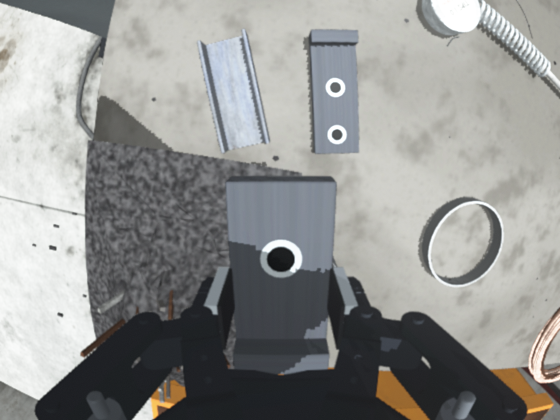

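Run:
```python
from h import *
p,im=load("w3")
c,m=blue(im,(295,20,375,165)); print(len(c),c.min(0),c.max(0))
w=onplane(p,c,14,True)[:,:2]; print(rect(w))
print(edges(p,c,rect(w)[0],np.radians(100),-58,42))
print([onplane(p,hole(im,b),14,True)[0] for b in ((322,75,350,100),(322,120,352,147))])
c,m=blue(im,(190,22,285,158)); w=onplane(p,c,30,True)[:,:2]; print("chan",rect(w))
c,m=blue(im,(215,165,345,235)); print(c.min(0),c.max(0)); np.set_printoptions(suppress=True)
# held: plain end top corners & sides; plane height ~ tcp z -25+14
z=r.sense()['eef_pos'][2]-25+14; w=onplane(p,c,z,True)[:,:2]; k=(c[:,1]>185)&(c[:,1]<230); print(edges(p,c,w.mean(0),np.radians(100),-15,15,z,z,z), r.sense()['eef_pos'],r.sense()['tcp_rot'])
```

```text
328 [310  30] [358 152]
(array([ 592.46038818, -280.64825439]), [50.72203826904297, 133.3627166748047], np.float32(101.60851))
{'ang': np.float64(103.22266504986261), 'width': np.float64(47.32639215873326), 'tilts': [np.float64(0.13580662946841474), np.float64(-0.135806629765549)], 'heel': array([ 577.98232135, -220.7997105 ]), 'plain': array([ 607.6748358, -347.1695155])}
[array([ 592.28069345, -278.06015591,   14.        ]), array([ 603.80561734, -326.78645507,   14.        ])]
chan (array([ 491.12997437, -303.10678101]), [51.09468460083008, 115.03578186035156], np.float32(111.75657))
[225 176] [335 234]
{'ang': np.float64(99.32286924050808), 'width': np.float64(31.608208938686364), 'tilts': [np.float64(-2.0308394708284956), np.float64(1.9467969703840782)], 'heel': array([ 547.33096563, -345.20125606]), 'plain': array([ 551.58567099, -371.11832396])} [ 557.17265792 -398.98276287  230.83048679] [-3.14132671 -0.00026746  1.75215706]
```

```bash
echo '[0,0,0,0,35,10,0,0,0,0,0,35,10,0,0,0,-0.049,0,35,10,0,0,0,0,0,0,0,0,0,0,0,0,0,0,0]' > next.json && python3 steer.py next.json
python3 - <<'E'
from h import *
p3,i3=load("w3")
p,im=shot("wrist","w4"); print(r.sense()['eef_pos'],r.sense()['tcp_rot'])
# predicted box
M=R.from_rotvec(p['rvec'])
def proj(X):
    c=M.apply(X)+p['tvec']; t=np.arctan2(np.hypot(c[0],c[1]),c[2]); return np.array([p['cx'],p['cy']])+p['fx']*t*c[:2]/np.hypot(c[0],c[1])
h=[]
for b,X in (((322,75,350,100),(592.3,-278,14)),((322,120,352,147),(603.8,-326.8,14))):
    u=proj(np.array(X)).astype(int); print(u); h4=hole(im,(u[0]-16,u[1]-16,u[0]+16,u[1]+16)); X,e=tri([(p3,hole(i3,b),True),(p,h4,True)]); print(X,e); h.append(X)
u=np.array([proj(np.array([x,y,z])) for x,y in((560,-215),(596,-215),(584,-355),(632,-345)) for z in (0,28)]); a=np.maximum(u.min(0)-8,0).astype(int); b=(u.max(0)+8).astype(int); print(a,b)
c,m=blue(im,(*a,*b)); print(edges(p,c,np.array([592.8,-284]),np.radians(103.2),-50,42))
E
```

```text
clock: 7.38
eef_pos: [661.7, -379.3, 199.1]
tcp_rot: [-3.14, -0.002, 1.802]
contact_force: [-0.7, -0.1, -4.5]
opening: 0.531
grasp_force: 64.8
[ 660.64381838 -379.95050715  199.93527232] [-3.14006888e+00 -1.00914511e-03  1.80042860e+00]
[233  81]
[ 592.00153449 -278.26690111   15.90877259] [np.float64(0.028199374923449354), np.float64(0.028199374923412856)]
[234 133]
[ 603.4875928  -326.81056725   15.8597847 ] [np.float64(0.06101422834348058), np.float64(0.06101422834347319)]
[197   2] [267 168]
{'ang': np.float64(103.20899443256846), 'width': np.float64(46.70011145691529), 'tilts': [np.float64(0.1741216162047613), np.float64(-0.17412161620476166)], 'heel': array([ 578.45636902, -220.59868161]), 'plain': array([ 608.07296336, -346.78057333])}
```

```bash
echo '[0,0,0,33.7,-14.6,0,0,0,0,0,33.7,-14.6,0,0,0,0,0,33.7,-14.6,0,0,0,0,0,0,0,35,0,0,0,0,0,0,35,0]' > next.json && python3 steer.py next.json; echo '[0,0,0,0,0,35,0,0,0,0,0,0,30,0,0,0,0,0,0,10,0,0,0,0,0,0,0,0,0,0,0,0,0,0,0]' > next.json && python3 steer.py next.json
python3 - <<'E'
from h import *
p,im=shot("wrist","w5"); s=r.sense(); print(s['eef_pos'],s['tcp_rot'])
E
```

```text
clock: 7.85
eef_pos: [595.2, -291.9, 134.4]
tcp_rot: [3.137, 0.004, 1.799]
contact_force: [0.7, -0.7, -5.0]
opening: 0.534
grasp_force: 64.8
clock: 8.27
eef_pos: [595.3, -292.6, 57.1]
tcp_rot: [3.141, 0.0, 1.798]
contact_force: [-0.2, 0.1, -3.4]
opening: 0.541
grasp_force: 64.9
[ 596.24912482 -292.86860524   58.12582534] [3.13947437e+00 1.83819027e-03 1.79759352e+00]
```

View pics/w5.png

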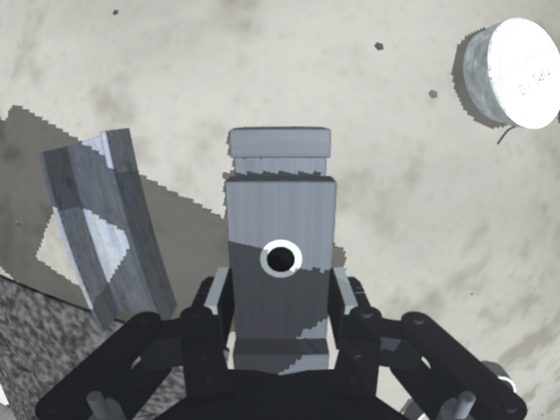

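```bash
echo '[0,0,-0.004,1,-0.9,6,0,0,0,0,1,0,6,0,0,0,0,0,0,4,0,0,0,0,0,0,0,0,0,0,0,0,0,0,0]' > next.json && python3 steer.py next.json; echo '[0,0,0,1.5,0,0,0,0,0,0,1,0,0,0,0,0,0,0.5,0,0,0,0,0,0,0,0,0,0,0,0,0,0,0,0,0]' > next.json && python3 steer.py next.json;  echo '[0,0,0,0.5,0,0,0,0,0,0,0,0,0,0,0,0,0,0.5,0,0,0,0,0,0,0,0,0,0,0,0,0,0,0,0,0]' > next.json && python3 steer.py next.json
```

```text
clock: 8.73
eef_pos: [593.8, -290.0, 39.8]
tcp_rot: [-3.141, -0.0, 1.802]
contact_force: [1.2, -0.3, -4.8]
opening: 0.534
grasp_force: 64.8
clock: 9.15
eef_pos: [593.3, -287.2, 40.1]
tcp_rot: [3.141, 0.0, 1.802]
contact_force: [0.5, 1.1, -4.1]
opening: 0.53
grasp_force: 64.8
clock: 9.57
eef_pos: [593.0, -286.2, 40.0]
tcp_rot: [-3.142, -0.0, 1.802]
contact_force: [-0.6, 0.5, -4.1]
opening: 0.536
grasp_force: 64.8
```

```bash
for i in 1 ; do echo '[0,0,0,0.5,0,0,0,0,0,0,0,0,0,0,0,0,0,0,0,0,0]' > next.json && python3 steer.py next.json | grep -E "eef|force: \["; done; echo '[0,0,0,0.5,0,0,0,0,0,0,0,0,0,0,0,0,0,0,0,0,0]' > next.json && python3 steer.py next.json| grep -E "eef|force: \["; python3 -c "
from h import *
p,im=shot('wrist','w6')
g=cv2.cvtColor(im,cv2.COLOR_BGR2GRAY); print(g[120:190,280]); print(g[120:190,260])"
```

```text
eef_pos: [592.9, -285.7, 39.9]
contact_force: [-0.4, -1.0, -3.8]
eef_pos: [592.8, -285.3, 40.0]
contact_force: [0.6, 0.3, -4.5]
[210 209 209 209 209 209 209 209 208 207 207 207 207 207 208 209 208 208
 209 209 209 201 156  96  72  71  71  81 109 131 144 148 148 148 147 148
 149 149 148 149 148 146 145 144 144 143 143 143 143 142 143 143 144 142
 142 140 139 138 131 109  87 100 126 138 142 143 142 142 142 143]
[210 209 209 208 207 208 207 208 208 209 209 208 209 209 209 210 210 210
 210 210 211 206 174 117  77  70  71  81 107 126 141 146 144 144 144 145
 147 146 147 145 146 144 144 143 144 142 141 142 142 141 141 142 143 143
 140 140 139 137 130 110  87  95 120 130 135 136 137 135 136 136]
```

```bash
echo '[0,0,0,0.5,0,0,0,0,0,0,0,0,0,0,0,0,0,0,0,0,0]' > next.json && python3 steer.py next.json| grep -E "eef|force: \["; echo '[0,0,0,0.5,0,0,0,0,0,0,0,0,0,0,0,0,0,0,0,0,0]' > next.json && python3 steer.py next.json| grep -E "eef|force: \[";  echo '[0,0,0,0.5,0,0,0,0,0,0,0,0,0,0,0,0,0,0,0,0,0]' > next.json && python3 steer.py next.json| grep -E "eef|force: \["; python3 -c "
from h import *
p,im=shot('wrist','w7')
g=cv2.cvtColor(im,cv2.COLOR_BGR2GRAY); print(g[140:190,280]); print(g[140:190,260])"
```

```text
eef_pos: [592.8, -285.2, 40.1]
contact_force: [0.3, -3.5, -5.7]
eef_pos: [592.7, -284.6, 40.1]
contact_force: [0.1, -4.8, -4.6]
eef_pos: [592.6, -284.0, 40.1]
contact_force: [1.4, -5.9, -5.0]
[208 206 183 125  78  74  72  76 104 127 143 148 148 147 148 147 149 148
 149 149 148 145 144 143 143 143 143 143 142 142 142 143 145 143 143 141
 140 137 129 106  82  99 126 138 142 142 143 143 142 143]
[210 208 188 133  82  73  73  77 101 124 140 146 146 144 145 145 146 146
 147 146 146 145 143 143 143 142 141 141 140 141 142 143 144 142 141 141
 139 136 130 106  82  95 120 132 137 138 138 137 136 137]
```

```bash
echo '[0,0,0,0,0,0.7,0,0,0,0,0,0,0.6,0,0,0,0,0,0,0,0,0,0,0,0,0,0,0]' > next.json && python3 steer.py next.json; echo '[0,0,0,0,0,0,0.75,0,0,0,0,0,0,0.75,0,0,0,0,0,0,0.75,0,0,0,0,0,0,0.75,0,0,0,0,0,0,0.75]' > next.json && python3 steer.py next.json; echo '[0,0,0,-1,0,7,0.75,0,0,0,0,0,6,0.75,0,0,0,0,0,0,0.75,0,0,0,0,0,0,0,0,0,0,0,0,0,0]' > next.json && python3 steer.py next.json 25;  echo '[0,0,0,0,0,0,0,0,0,0,0,0,0,0,0,0,0,0,0,0,0,0,0,0,0,0,0,0,0,0,0,0,0,0,0]' > next.json && python3 steer.py next.json
```

```text
clock: 11.25
eef_pos: [592.7, -284.0, 39.0]
tcp_rot: [3.141, 0.0, 1.802]
contact_force: [0.2, -4.3, 0.1]
opening: 0.534
grasp_force: 65.4
clock: 11.67
eef_pos: [592.3, -283.5, 38.6]
tcp_rot: [-3.141, -0.0, 1.802]
contact_force: [-0.5, -0.1, 0.2]
opening: 0.752
grasp_force: 0.0
clock: 12.08
eef_pos: [593.3, -284.7, 25.6]
tcp_rot: [3.14, 0.0, 1.801]
contact_force: [3.0, 0.0, -6.5]
opening: 0.556
grasp_force: 28.8
clock: 12.5
eef_pos: [592.8, -284.8, 25.6]
tcp_rot: [3.141, 0.0, 1.802]
contact_force: [3.7, 0.7, -6.2]
opening: 0.556
grasp_force: 28.9
```

```bash
echo '[0,0,0,0,0,0,0,0,0,0,0,0,0,0,0,0,0,0,0,0,0,0,0,0,0,0,0,0,0,0,0,0,0,0,0]' > next.json && python3 steer.py next.json 60; echo '[0,0,0,0,0,0,0.75,0,0,0,0,0,0,0.75,0,0,0,0,0,0,0.75,0,0,0,0,0,-10,0.75,0,0,0,0,0,-30,0.75]' > next.json && python3 steer.py next.json;echo '[0,0,0,0,0,-35,1,0,0,0,0,0,-35,1,0,0,0,-30,0,0,1,0,0,0,0,0,0,1,0,0,0,0,0,0,1]' > next.json && python3 steer.py next.json
python3 - <<'E'
from h import *
p,im=shot("wrist","w8"); c,m=blue(im,(200,60,360,300)); print(c.min(0),c.max(0)); print(r.sense()['eef_pos'])
E
```

```text
clock: 12.92
eef_pos: [592.7, -284.8, 25.7]
tcp_rot: [3.141, 0.0, 1.802]
contact_force: [4.9, 1.8, -5.1]
opening: 0.546
grasp_force: 63.5
clock: 13.33
eef_pos: [589.7, -283.6, 62.7]
tcp_rot: [-3.136, -0.005, 1.802]
contact_force: [-1.0, 0.8, -0.5]
opening: 0.752
grasp_force: 0.0
clock: 13.75
eef_pos: [599.7, -315.2, 137.1]
tcp_rot: [3.14, 0.001, 1.801]
contact_force: [-0.5, -0.0, -0.9]
opening: 1.001
grasp_force: 0.0
[247  91] [313 252]
[ 599.02916196 -314.20012099  136.05050927]
```

View pics/w8.png

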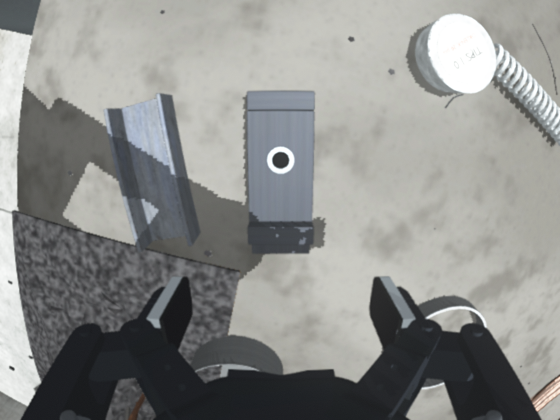

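Run:
```python
from h import *
p,im=load("w8"); c,m=blue(im,(225,75,335,262))
o=np.array([593,-283.])
e=edges(p,c,o,np.radians(103.2),-20,60,28,14,28); print(e)
for lo,hi in((-25,45),(50,62)):
    a,b=axes(onplane(p,c,28,True)[:,:2],o,np.radians(e['ang'])); k=(a>lo)&(a<hi); print(lo,hi,np.median(b[k&(b>0)]),np.median(b[k&(b<0)]))
print(onplane(p,hole(im,(262,142,300,180)),28,True))
g=cv2.cvtColor(im,cv2.COLOR_BGR2GRAY)
for x in(262,300): print(g[86:118,x], g[215:258,x])
```

```text
{'ang': np.float64(103.10415174933813), 'width': np.float64(47.15495235818135), 'tilts': [np.float64(-0.0023860897210530706), np.float64(0.0023860897210155243)], 'heel': array([ 577.22822235, -219.43145237]), 'plain': array([ 606.41467212, -344.81159159])}
-25 45 24.55949789751498 -22.658264645148193
50 62 24.406523677078887 -22.479648375875353
[[ 588.69345083 -267.91258059   28.        ]]
[196 197 197 192 165 137 139 141 142 144 146 145 144 144 142 142 142 142
 144 144 142 140 135 109  96 127 143 143 143 143 142 142] [128 127 128 128 128 121  95  66  59  57  57  59  65  66  68  68  68  69
  68  69  68  69  68  68  69  67  67  67  66  64  65  65  65  65  65  64
  64  66  72  83 101 116 140]
[195 197 197 192 163 137 142 148 150 150 151 153 151 147 147 149 149 150
 149 148 147 147 142 113  97 130 150 150 148 149 149 148] [128 128 129 129 129 123  97  70  65  64  61  72 108 125 116 112 108  83
  72  71  71  70  71  78  97 112 121 124 119  96  77  72  73  72  72  71
  72  80 126 173 187 186 182]
```

```bash
echo '[0,0,0,0,0,-33,1,0,0,0,0,0,-33,1,0,0,0,0,0,-33,1,0,0,0,39.7,-2.5,0,1,0,0,0,39.7,-2.5,0,1]' > next.json && python3 steer.py next.json;echo '[0,0,0,39.7,-2.5,0,1,0,0,0,39.7,-2.5,0,1,0,0,0,39.7,-2.5,0,1,0,0,0,39.7,-2.5,0,1,0,0,0,39.7,-2.5,0,1]' > next.json && python3 steer.py next.json;echo '[0,0,0,39.7,-2.5,0,1,0,0,0,39.7,-2.5,0,1,0,0,0,39.7,-2.5,0,1,0,0,0,39.7,-2.5,0,1,0,0,0,39.7,-2.5,0,1]' > next.json && python3 steer.py next.json;echo '[0,0,0,39.7,-2.5,0,1,0,0,-0.119,0,0,9,1,0,0,-0.119,0,0,9,1,0,0,-0.119,0,0,9,1,0,0,-0.119,0,0,9,1]' > next.json && python3 steer.py next.json;echo '[0,0,-0.119,0,0,9,1,0,0,-0.119,0,0,9,1,0,0,-0.119,0,0,9,0.7,0,0,-0.119,0,0,9,0.7,0,0,0,0,0,0,0.7]' > next.json && python3 steer.py next.json
python3 - <<'E'
from h import *
p,im=shot("wrist","w9"); s=r.sense(); print(s['eef_pos'],s['tcp_rot'],s['opening'])
M=R.from_rotvec(p['rvec'])
def proj(X):
    c=M.apply(X)+p['tvec']; t=np.arctan2(np.hypot(c[0],c[1]),c[2]); return np.array([p['cx'],p['cy']])+p['fx']*t*c[:2]/np.hypot(c[0],c[1])
u=proj(np.array([472.6,171.2,14])).astype(int); h=hole(im,(u[0]-20,u[1]-20,u[0]+20,u[1]+20)); print(u,h)
p2,i2=load("w2"); p1,i1=load("w1")
print(tri([(p,h,True),(p2,hole(i2,(55,192,82,220)),True),(p1,hole(i1,(262,246,290,272)),True)]))
q=np.array([proj(np.array([463+a*-.926-b*.378,175.7+a*.378-b*.926,z])) for a in(-48,48) for b in(-24,24) for z in(0,28)]); a=np.maximum(q.min(0)-10,0).astype(int); b=(q.max(0)+10).astype(int); print(a,b)
c,m=blue(im,(*a,*b)); print(edges(p,c,np.array([463,175.7]),np.radians(157.8),-35,25,28,0,14)); print(edges(p,c,np.array([463,175.7]),np.radians(157.8),-35,25,0,14,14))
E
```

```text
clock: 14.22
eef_pos: [576.8, -238.0, 236.2]
tcp_rot: [3.139, 0.002, 1.8]
contact_force: [0.2, 1.4, -1.1]
opening: 1.001
grasp_force: 0.0
clock: 14.63
eef_pos: [516.8, -45.4, 233.9]
tcp_rot: [-3.14, -0.001, 1.802]
contact_force: [0.6, 0.8, 0.8]
opening: 0.997
grasp_force: 0.0
clock: 15.05
eef_pos: [459.1, 144.5, 234.1]
tcp_rot: [-3.14, 0.0, 1.802]
contact_force: [1.3, -0.5, 0.1]
opening: 0.997
grasp_force: 0.0
clock: 15.47
eef_pos: [448.2, 181.4, 197.6]
tcp_rot: [-3.14, -0.001, 2.285]
contact_force: [-0.5, -0.5, 0.6]
opening: 0.999
grasp_force: 0.0
clock: 15.88
eef_pos: [447.5, 180.5, 160.6]
tcp_rot: [-3.138, -0.003, 2.76]
contact_force: [-1.0, -0.4, -0.3]
opening: 0.707
grasp_force: 0.0
[448.06041501 180.62895568 161.50443407] [-3.13915450e+00 -2.61112809e-03  2.75213108e+00] 0.6991663037318754
[280 238] [280.58560371 239.09608078]
(array([472.67129734, 170.90292741,  15.91333114]), [np.float64(0.11173587659212134), np.float64(0.01839209846734019), np.float64(0.1268555928749493)])
[242 160] [321 292]
{'ang': np.float64(157.8913453710011), 'width': np.float64(46.601064612639306), 'tilts': [np.float64(-0.060965483272095986), np.float64(0.06096548327373114)], 'heel': array([414.76551811, 194.17329932]), 'plain': array([511.87696252, 154.72334232])}
{'ang': np.float64(157.8913453710011), 'width': np.float64(46.601064612639306), 'tilts': [np.float64(-0.060965483272095986), np.float64(0.06096548327373114)], 'heel': array([419.14058335, 192.39599968]), 'plain': array([505.16705292, 157.4491348 ])}
```

```bash
echo '[0,0,0,-1.5,0.3,30,0.7,0,0,0,0,0,35,0.7,0,0,0,0,0,35,0.7,0,0,0,0,0,25,0.7,0,0,0,0,0,8,0.7]' > next.json && python3 steer.py next.json; echo '[0,0,0,0,0,3,0.7,0,0,0,0,0,0,0.7,0,0,0,0,0,0,0,0,0,0,0,0,0,0,0,0,0,0,0,0,0]' > next.json && python3 steer.py next.json 60;echo '[0,0,0,0,0,0,0,0,0,0,0,0,0,0,0,0,0,0,0,0,0,0,0,0,0,0,0,0]' > next.json && python3 steer.py next.json
```

```text
clock: 16.35
eef_pos: [448.9, 179.9, 26.9]
tcp_rot: [-3.138, -0.004, 2.75]
contact_force: [-0.7, -0.2, -0.8]
opening: 0.699
grasp_force: 0.0
clock: 16.77
eef_pos: [451.7, 180.7, 28.6]
tcp_rot: [3.141, 0.001, 2.753]
contact_force: [-3.3, -2.5, 7.2]
opening: 0.519
grasp_force: 60.0
clock: 17.1
eef_pos: [451.7, 180.7, 28.7]
tcp_rot: [3.141, 0.001, 2.753]
contact_force: [-2.7, -2.5, 7.0]
opening: 0.519
grasp_force: 60.0
```

```bash
echo '[0,0,0,0,0,-10,0,0,0,0,0,0,-10,0,0,0,0,0,0,0,0,0,0,0,0,0,0,0]' > next.json && python3 steer.py next.json; echo '[0,0,0,0,0,-36,0,0,0,0,0,0,-36,0,0,0,0,0,0,-36,0,0,0,0,0,0,-36,0,0,0,0,0,0,-36,0]' > next.json && python3 steer.py next.json; echo '[0,0,0,0,0,-10,0,0,0,0,0,0,0,0,0,0,0,0,0,0,0]' > next.json && python3 steer.py next.json
python3 - <<'E'
from h import *
p,im=shot("wrist","w10"); s=r.sense(); print(s['eef_pos'],s['tcp_rot'],s['opening'])
c,m=blue(im,(215,165,345,340)); print(c.min(0),c.max(0))
i5=cv2.imread("pics/w5.png")
for t,i,b in(("A",i5,(255,235,305,282)),("B",im,(230,200,330,400))): print(t,hole(i,b))
g=cv2.cvtColor(im,cv2.COLOR_BGR2GRAY); print(g[100:400:4,280]); print(g[190,200:360:4])
E
```

```text
clock: 17.43
eef_pos: [452.2, 181.1, 48.0]
tcp_rot: [3.14, 0.002, 2.754]
contact_force: [0.2, -0.3, -6.0]
opening: 0.518
grasp_force: 61.7
clock: 17.85
eef_pos: [450.5, 180.4, 228.2]
tcp_rot: [-3.141, -0.001, 2.754]
contact_force: [1.5, 0.4, -5.1]
opening: 0.515
grasp_force: 64.0
clock: 18.1
eef_pos: [450.7, 180.5, 235.8]
tcp_rot: [-3.141, -0.0, 2.754]
contact_force: [0.1, -0.7, -6.9]
opening: 0.514
grasp_force: 63.9
[450.00547492 180.20473951 234.7486676 ] [-3.13963828e+00 -2.06092509e-03  2.75378573e+00] 0.5161830579295074
[215 207] [344 339]
A [282.97059822 255.19948959]
B [280.36944962 323.61930084]
[194 188 184 193 198 198 196 190 187 181 174 215 112 109 110 108 103 104
 111 201 197 199 198 195 195 190 186  60  60  62  62  60  68  69  71  70
  68  70  69  68  69  70  69  69  71  70  70  71  71  71  71  71  98 252
  26  29  29  28  68 251 135 134 134 134 132 130 131 130 188  36  35  35
  34  35  35]
[207 207 203 202 203 195 111 112 111 113 111 110 108 108 106 105 118 191
 185 190 195 197 197 197 187 178 180 181 184 187 192 193 198 195 190 181
 169 171 181 190]
```

```bash
echo '[0,0,0,-23.8,-28.85,0,0,0,0,0,-23.8,-28.85,0,0,0,0,0,-23.8,-28.85,0,0,0,0,0,-23.8,-28.85,0,0,0,0,0,-23.8,-28.85,0,0]' > next.json && python3 steer.py next.json;echo '[0,0,0,-23.8,-28.85,0,0,0,0,0,-23.8,-28.85,0,0,0,0,0,-23.8,-28.85,0,0,0,0,0,-23.8,-28.85,0,0,0,0,0,-23.8,-28.85,0,0]' > next.json && python3 steer.py next.json;echo '[0,0,0,-23.8,-28.85,0,0,0,0,0,-23.8,-28.85,0,0,0,0,0.1193,0,0,0,0,0,0,0.1193,0,0,0,0,0,0,0.1193,0,0,0,0]' > next.json && python3 steer.py next.json;echo '[0,0,0.1193,0,0,0,0,0,0,0.1193,0,0,20,0,0,0,0.1193,0,0,20,0,0,0,0.1193,0,0,20,0,0,0,0.1193,0,0,20,0]' > next.json && python3 steer.py next.json;echo '[0,0,0,0,0,30,0,0,0,0,0,0,30,0,0,0,0,0,0,0,0,0,0,0,0,0,0,0]' > next.json && python3 steer.py next.json
python3 - <<'E'
from h import *
p,im=shot("wrist","w11"); s=r.sense(); print(s['eef_pos'],s['tcp_rot'],s['opening'])
E
```

```text
clock: 18.57
eef_pos: [505.5, 0.5, 233.8]
tcp_rot: [-3.14, -0.004, 2.754]
contact_force: [1.1, 0.6, -5.2]
opening: 0.515
grasp_force: 64.1
clock: 18.98
eef_pos: [561.2, -177.9, 233.2]
tcp_rot: [-3.141, -0.005, 2.754]
contact_force: [1.5, 1.0, -5.5]
opening: 0.51
grasp_force: 64.1
clock: 19.4
eef_pos: [583.1, -248.1, 232.4]
tcp_rot: [-3.14, -0.006, 2.389]
contact_force: [0.2, 0.3, -5.3]
opening: 0.516
grasp_force: 64.2
clock: 19.82
eef_pos: [582.8, -247.1, 152.2]
tcp_rot: [-3.137, -0.003, 1.793]
contact_force: [0.3, -0.1, -6.1]
opening: 0.514
grasp_force: 64.2
clock: 20.15
eef_pos: [581.9, -246.7, 92.9]
tcp_rot: [-3.135, -0.005, 1.799]
contact_force: [0.9, 0.1, -4.9]
opening: 0.514
grasp_force: 64.3
[ 583.72912714 -247.41462664   95.20248525] [-3.13873084e+00 -2.09265216e-03  1.79946472e+00] 0.5140713114915176
```

View pics/w11.png

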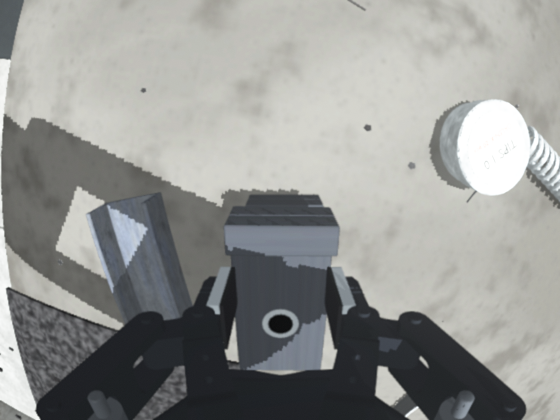

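```bash
echo '[0,0,0,0,0.5,20,0,0,0,0,0,0,10,0,0,0,0,0,0,4,0,0,0,0,0,0,0,0,0,0,0,0,0,0,0]' > next.json && python3 steer.py next.json; echo '[0,0,0,0,0,1,0,0,0,0,0,0,0,0,0,0,0,0,0,1,0,0,0,0,0,0,0,0,0,0,0,0,0,0,0]' > next.json && python3 steer.py next.json | grep -E "eef|force: \[";echo '[0,0,0,0,0,1,0,0,0,0,0,0,0,0,0,0,0,0,0,0,0]' > next.json && python3 steer.py next.json| grep -E "eef|force: \["
```

```text
clock: 20.62
eef_pos: [585.5, -247.9, 63.4]
tcp_rot: [3.141, 0.0, 1.799]
contact_force: [-0.3, 0.1, -5.9]
opening: 0.515
grasp_force: 64.3
eef_pos: [585.2, -247.7, 60.8]
contact_force: [0.1, 0.3, -5.3]
eef_pos: [585.1, -247.7, 59.6]
contact_force: [0.4, -0.8, -5.5]
```

Run:
```python
from h import *
p,im=shot("wrist","w12"); s=r.sense(); print(s['eef_pos'],s['tcp_rot'])
def ext(im,rows):
    f=cv2.GaussianBlur(im,(3,3),0).astype(float); m=((f[...,0]-f[...,2])/(f.sum(2)+1)>.02)
    for y in rows:
        x=280
        while m[y,x]: x-=1
        l=x; x=280
        while m[y,x]: x+=1
        print(y,l,x,(l+x)/2, end=' | ')
    print()
ext(im,range(150,262,8)); g=cv2.cvtColor(im,cv2.COLOR_BGR2GRAY); print(g[150:260:2,280])
# prediction of columns for held heel/long heel centre given current TCP
M=R.from_rotvec(p['rvec'])
def proj(X):
    c=M.apply(X)+p['tvec']; t=np.arctan2(np.hypot(c[0],c[1]),c[2]); return np.array([p['cx'],p['cy']])+p['fx']*t*c[:2]/np.hypot(c[0],c[1])
o=np.array([591.9,-282.7]);uu=np.array([-.2267,.974]);v=np.array([-uu[1],uu[0]])
for x in(51,58,65): print("long heel",x,[proj(np.r_[o+x*uu+b*v,28]).round(1) for b in(24,0,-24)])
t=s['eef_pos'][:2]
for x in(34,48): print("B heel",x,[proj(np.r_[t+(x-12.5)*uu+b*v,s['eef_pos'][2]-27+28]).round(1) for b in(24,0,-24)])
```

```text
[ 585.11082268 -247.69094776   59.5901324 ] [-3.14142786e+00 -1.04724254e-04  1.79948533e+00]
150 280 280 280.0 | 158 280 280 280.0 | 166 280 280 280.0 | 174 280 280 280.0 | 182 280 280 280.0 | 190 280 280 280.0 | 198 280 280 280.0 | 206 237 318 277.5 | 214 229 332 280.5 | 222 225 336 280.5 | 230 223 339 281.0 | 238 223 338 280.5 | 246 224 338 281.0 | 254 226 337 281.5 | 
[207 207 207 207 207 207 208 207 208 206 203 201 201 202 206 207 206 205
 205 205 206 205 202 138 112 112 112  91  66  68  70  69  81  74  68  69
  70  63 110 129 130 131 133 134 132 130 128 128 131 132 131 128 127  87
  78]
long heel 51 [array([232.2, 243.1]), array([277.7, 243.3]), array([323.4, 243.2])]
long heel 58 [array([231.5, 230.6]), array([277.7, 230.7]), array([324. , 230.7])]
long heel 65 [array([230.8, 217.8]), array([277.6, 217.8]), array([324.6, 217.8])]
B heel 34 [array([224. , 258.7]), array([280.1, 259.1]), array([336.3, 258.7])]
B heel 48 [array([221.9, 227.9]), array([280.1, 228. ]), array([338.4, 227.9])]
```

```bash
echo '[0,0,0,0,-1.7,1,0,0,0,0,0,0,0,0,0,0,0,0,0,1,0,0,0,0,0,0,0,0,0,0,0,0,0,0,0]' > next.json && python3 steer.py next.json | grep -E "eef|force: \[";echo '[0,0,0,0,0,0.7,0,0,0,0,0,0,0,0,0,0,0,0,0,0,0]' > next.json && python3 steer.py next.json| grep -E "eef|force: \[";echo '[0,0,0,0,0,0.7,0,0,0,0,0,0,0,0,0,0,0,0,0,0,0]' > next.json && python3 steer.py next.json| grep -E "eef|force: \["
```

```text
eef_pos: [583.5, -248.1, 57.6]
contact_force: [-0.0, 0.2, -5.4]
eef_pos: [583.6, -248.1, 57.0]
contact_force: [0.5, 1.2, -4.5]
eef_pos: [583.7, -248.1, 56.8]
contact_force: [-3.2, 2.2, 3.9]
```

```bash
echo '[0,0,0,0,0,-0.7,0,0,0,0,-1.5,0,0,0,0,0,0,-1.5,0,0,0,0,0,0,-1,0,0,0,0,0,0,0,0,0,0]' > next.json && python3 steer.py next.json | grep -E "eef|force: \[";echo '[0,0,0,-0.5,0,0,0,0,0,0,0,0,0,0,0,0,0,0,0,0,0]' > next.json && python3 steer.py next.json| grep -E "eef|force: \[";echo '[0,0,0,-0.5,0,0,0,0,0,0,0,0,0,0,0,0,0,0,0,0,0]' > next.json && python3 steer.py next.json| grep -E "eef|force: \[";echo '[0,0,0,-0.5,0,0,0,0,0,0,0,0,0,0,0,0,0,0,0,0,0]' > next.json && python3 steer.py next.json| grep -E "eef|force: \["
```

```text
eef_pos: [584.6, -252.1, 56.9]
contact_force: [0.1, 1.8, -0.8]
eef_pos: [584.6, -252.5, 56.9]
contact_force: [-1.1, 3.1, -0.3]
eef_pos: [584.7, -253.0, 56.9]
contact_force: [0.3, 2.3, -2.2]
eef_pos: [584.7, -253.5, 56.9]
contact_force: [0.8, 2.2, -2.2]
```

```bash
echo '[0,0,0,-0.5,0,-0.3,0,0,0,0,0,0,0,0,0,0,0,0,0,0,0]' > next.json && python3 steer.py next.json| grep -E "eef|force: \[";echo '[0,0,0,-0.5,0,0,0,0,0,0,0,0,0,0,0,0,0,0,0,0,0]' > next.json && python3 steer.py next.json| grep -E "eef|force: \[";echo '[0,0,0,-0.5,0,0,0,0,0,0,0,0,0,0,0,0,0,0,0,0,0]' > next.json && python3 steer.py next.json| grep -E "eef|force: \["; echo '[0,0,0,-0.5,0,0,0,0,0,0,0,0,0,0,0,0,0,0,0,0,0]' > next.json && python3 steer.py next.json| grep -E "eef|force: \["
```

```text
eef_pos: [584.8, -254.2, 57.1]
contact_force: [0.1, 0.3, -4.5]
eef_pos: [585.0, -254.6, 57.2]
contact_force: [0.3, -0.7, -4.7]
eef_pos: [585.1, -255.0, 57.3]
contact_force: [-0.3, -1.2, -5.5]
eef_pos: [585.1, -255.3, 57.2]
contact_force: [-0.3, 1.3, -4.7]
```

```bash
echo '[0,0,0,-0.5,0,0,0,0,0,0,0,0,0,0,0,0,0,0,0,0,0]' > next.json && python3 steer.py next.json| grep -E "eef|force: \[";echo '[0,0,0,-0.5,0,0,0,0,0,0,0,0,0,0,0,0,0,0,0,0,0]' > next.json && python3 steer.py next.json| grep -E "eef|force: \["; echo '[0,0,0,-0.5,0,0,0,0,0,0,0,0,0,0,0,0,0,0,0,0,0]' > next.json && python3 steer.py next.json| grep -E "eef|force: \["
```

```text
eef_pos: [585.1, -255.6, 57.1]
contact_force: [-0.3, 3.7, -4.2]
eef_pos: [585.2, -256.2, 57.1]
contact_force: [-0.5, 3.4, -5.3]
eef_pos: [585.5, -256.9, 57.2]
contact_force: [-0.3, 3.5, -4.2]
```

```bash
echo '[0,0,0,0,0,0.5,0,0,0,0,0,0,0.5,0,0,0,0,0,0,0,0,0,0,0,0,0,0,0]' > next.json && python3 steer.py next.json| grep -E "eef|force: \["; echo '[0,0,0,0,0,0,0.75,0,0,0,0,0,0,0.75,0,0,0,0,0,0,0.75,0,0,0,0,0,0,0.75,0,0,0,0,0,0,0.75]' > next.json && python3 steer.py next.json; echo '[0,0,0,0,0,12,0.75,0,0,0,0,0,12,0.75,0,0,0,0,0,0,0.75,0,0,0,0,0,0,0,0,0,0,0,0,0,0]' > next.json && python3 steer.py next.json 25;  echo '[0,0,0,0,0,0,0,0,0,0,0,0,0,0,0,0,0,0,0,0,0,0,0,0,0,0,0,0,0,0,0,0,0,0,0]' > next.json && python3 steer.py next.json 60
```

```text
eef_pos: [585.5, -256.9, 56.8]
contact_force: [-3.2, 4.0, 2.3]
clock: 25.92
eef_pos: [586.0, -257.2, 56.6]
tcp_rot: [3.141, 0.001, 1.799]
contact_force: [0.7, -0.7, 0.7]
opening: 0.751
grasp_force: 0.0
clock: 26.33
eef_pos: [585.6, -256.6, 31.7]
tcp_rot: [-3.141, -0.001, 1.799]
contact_force: [1.4, 0.6, -8.0]
opening: 0.559
grasp_force: 27.3
clock: 26.75
eef_pos: [585.1, -256.7, 32.0]
tcp_rot: [-3.141, -0.001, 1.799]
contact_force: [0.1, 0.1, -9.6]
opening: 0.552
grasp_force: 70.2
```

```bash
echo '[0,0,0,0,0,0,0.75,0,0,0,0,0,0,0.75,0,0,0,0,0,0,0.75,0,0,0,0,0,-15,0.75,0,0,0,0,0,-35,0.75]' > next.json && python3 steer.py next.json; echo '[0,0,0,-30,0,-35,1,0,0,0,-35,0,-35,1,0,0,0,-15,0,0,0,0,0,0,0,0,0,0,0,0,0,0,0,0,0]' > next.json && python3 steer.py next.json
cat >> h.py <<'E'
def ext(im,rows,x0=280):
    f=cv2.GaussianBlur(im,(3,3),0).astype(float); m=((f[...,0]-f[...,2])/(f.sum(2)+1)>.02); out=[]
    for y in rows:
        l=x=x0
        while m[y,l]: l-=1
        while m[y,x]: x+=1
        out.append((y,l,x))
    return out
E
python3 - <<'E'
from h import *
p,im=shot("wrist","w13"); s=r.sense(); print(s['eef_pos'],s['tcp_rot'],s['opening'])
g=cv2.cvtColor(im,cv2.COLOR_BGR2GRAY); print(g[60:300:2,270].tolist()); print(g[60:300:2,292].tolist())
M=R.from_rotvec(p['rvec'])
def proj(X):
    c=M.apply(X)+p['tvec']; t=np.arctan2(np.hypot(c[0],c[1]),c[2]); return np.array([p['cx'],p['cy']])+p['fx']*t*c[:2]/np.hypot(c[0],c[1])
o=np.array([591.9,-282.7]);uu=np.array([-.2267,.974]);v=np.array([-uu[1],uu[0]])
for n,x,z in(("Bheel out",65,56),("Bheel in",51,56),("seam",-31,42),("Aheel out",-45,42),("long plain",-65,14)): print(n,[proj(np.r_[o+x*uu+b*v,z]).round(1) for b in(24,0,-24)])
print(ext(im,range(90,290,10)))
E
```

```text
clock: 27.17
eef_pos: [583.1, -255.9, 79.4]
tcp_rot: [-3.136, -0.004, 1.799]
contact_force: [0.5, -0.2, 0.2]
opening: 0.751
grasp_force: 0.0
clock: 27.58
eef_pos: [601.8, -327.4, 143.9]
tcp_rot: [3.141, 0.001, 1.798]
contact_force: [-0.6, -0.1, -0.5]
opening: 0.597
grasp_force: 0.0
[ 601.22021503 -326.32496054  142.94859562] [-3.14108511e+00 -7.44229883e-04  1.79864964e+00] 0.509038297891255
[202, 200, 199, 203, 205, 203, 140, 147, 151, 154, 153, 150, 150, 153, 151, 148, 112, 69, 91, 147, 148, 148, 148, 147, 147, 149, 148, 148, 148, 147, 147, 147, 148, 147, 147, 148, 146, 146, 146, 146, 145, 144, 145, 144, 142, 228, 255, 255, 255, 249, 230, 250, 255, 255, 254, 227, 142, 140, 140, 139, 138, 138, 136, 137, 137, 136, 136, 135, 134, 134, 133, 133, 134, 133, 124, 94, 134, 136, 135, 135, 134, 136, 89, 71, 71, 73, 73, 71, 75, 90, 91, 91, 92, 90, 95, 147, 168, 167, 166, 166, 166, 165, 167, 173, 181, 185, 186, 188, 189, 190, 189, 188, 188, 188, 190, 189, 190, 191, 190, 191]
[204, 205, 204, 204, 205, 203, 161, 150, 156, 158, 157, 154, 153, 154, 153, 154, 122, 67, 128, 154, 153, 153, 152, 152, 
[... 506 characters left out ...]
array([280.7,  70. ]), array([317.9,  70.5])]
Bheel in [array([243.5,  91.6]), array([280.7,  91. ]), array([317.9,  91.5])]
seam [array([248. , 207.3]), array([280.9, 207.2]), array([313.7, 207.2])]
Aheel out [array([248.6, 225.4]), array([280.9, 225.4]), array([313.1, 225.3])]
long plain [array([252.5, 236.8]), array([280.9, 236.8]), array([309.3, 236.7])]
[(90, 242, 317), (100, 245, 315), (110, 245, 315), (120, 245, 315), (130, 245, 315), (140, 245, 314), (150, 280, 280), (160, 280, 280), (170, 280, 280), (180, 245, 313), (190, 245, 312), (200, 245, 312), (210, 247, 312), (220, 248, 313), (230, 253, 309), (240, 280, 280), (250, 280, 280), (260, 280, 280), (270, 280, 280), (280, 280, 280)]
```

```bash
echo '[0,0,0,-22,0.8,0,0,0,0,0,0,0,25,0,0,0,0,0,0,35,0,0,0,0,0,0,28,0,0,0,0,0,0,10,0]' > next.json && python3 steer.py next.json; echo '[0,0,0,0,0,0,0,0,0,0,3,0,0,0,0,0,0,2,0,0,0,0,0,0,0,0,0,0,0,0,0,0,0,0,0]' > next.json && python3 steer.py next.json;echo '[0,0,0,1,0,0,0,0,0,0,0,0,0,0,0,0,0,0,0,0,0]' > next.json && python3 steer.py next.json| grep -E "eef|force: \["; echo '[0,0,0,1,0,0,0,0,0,0,0,0,0,0,0,0,0,0,0,0,0]' > next.json && python3 steer.py next.json| grep -E "eef|force: \["
```

```text
clock: 28.05
eef_pos: [604.3, -345.0, 40.0]
tcp_rot: [-3.136, -0.006, 1.8]
contact_force: [-1.5, 0.7, -0.7]
opening: 0.002
grasp_force: 0.0
clock: 28.47
eef_pos: [607.4, -343.2, 47.2]
tcp_rot: [3.14, 0.002, 1.8]
contact_force: [0.0, -0.5, -1.2]
opening: 0.001
grasp_force: 0.0
eef_pos: [606.4, -342.1, 45.9]
contact_force: [-0.3, -0.3, -0.2]
eef_pos: [605.9, -341.0, 45.4]
contact_force: [0.6, 0.1, 1.0]
```

```bash
echo '[0,0,0,1,0,0,0,0,0,0,0,0,0,0,0,0,0,0,0,0,0]' > next.json && python3 steer.py next.json| grep -E "eef|force: \["; echo '[0,0,0,0.7,0,0,0,0,0,0,0,0,0,0,0,0,0,0,0,0,0]' > next.json && python3 steer.py next.json| grep -E "eef|force: \[";  echo '[0,0,0,0.7,0,0,0,0,0,0,0,0,0,0,0,0,0,0,0,0,0]' > next.json && python3 steer.py next.json| grep -E "eef|force: \["; echo '[0,0,0,0.7,0,0,0,0,0,0,0,0,0,0,0,0,0,0,0,0,0]' > next.json && python3 steer.py next.json| grep -E "eef|force: \["
```

```text
eef_pos: [605.7, -340.0, 45.3]
contact_force: [0.2, 0.8, -0.4]
eef_pos: [605.6, -339.6, 45.4]
contact_force: [-0.4, -2.7, -1.9]
eef_pos: [605.7, -339.2, 45.4]
contact_force: [0.8, -4.8, -2.2]
eef_pos: [605.4, -338.2, 45.4]
contact_force: [1.4, -4.7, -2.9]
```

```bash
echo '[0,0,0,0.5,0,0,0,0,0,0,0,0,0,0,0,0,0,0,0,0,0]' > next.json && python3 steer.py next.json| grep -E "eef|force: \["; echo '[0,0,0,0.5,0,0,0,0,0,0,0,0,0,0,0,0,0,0,0,0,0]' > next.json && python3 steer.py next.json| grep -E "eef|force: \[";  echo '[0,0,0,0.5,0,0,0,0,0,0,0,0,0,0,0,0,0,0,0,0,0]' > next.json && python3 steer.py next.json| grep -E "eef|force: \["; echo '[0,0,0,0.5,0,0,0,0,0,0,0,0,0,0,0,0,0,0,0,0,0]' > next.json && python3 steer.py next.json| grep -E "eef|force: \["
```

```text
eef_pos: [605.2, -337.6, 45.4]
contact_force: [2.4, -5.4, -3.4]
eef_pos: [605.2, -337.6, 45.4]
contact_force: [1.5, -5.9, -4.0]
eef_pos: [605.3, -337.4, 45.6]
contact_force: [2.3, -8.4, -4.3]
eef_pos: [605.3, -337.1, 45.6]
contact_force: [2.8, -8.2, -4.0]
```

```bash
echo '[0,0,0,0.5,0,0,0,0,0,0,0,0,0,0,0,0,0,0,0,0,0]' > next.json && python3 steer.py next.json| grep -E "eef|force: \["; echo '[0,0,0,0.5,0,0,0,0,0,0,0,0,0,0,0,0,0,0,0,0,0]' > next.json && python3 steer.py next.json| grep -E "eef|force: \["; echo '[0,0,0,-10,0,0,0,0,0,0,-5,0,-20,0,0,0,0,0,0,-40,0,0,0,0,20,0,-40,0,0,0,0,22,0,0,0]' > next.json && python3 steer.py next.json;echo '[0,0,0,0,0,0,0,0,0,0,0,0,0,0]' > next.json && python3 steer.py next.json
python3 - <<'E'
from h import *
p,im=shot("wrist","w14"); s=r.sense(); print(s['eef_pos'],s['tcp_rot'],s['opening'])
g=cv2.cvtColor(im,cv2.COLOR_BGR2GRAY)
M=R.from_rotvec(p['rvec'])
def proj(X):
    c=M.apply(X)+p['tvec']; t=np.arctan2(np.hypot(c[0],c[1]),c[2]); return np.array([p['cx'],p['cy']])+p['fx']*t*c[:2]/np.hypot(c[0],c[1])
o=np.array([591.9,-282.7]);uu=np.array([-.2267,.974]);v=np.array([-uu[1],uu[0]])
P={}
for n,x,z in(("Bheel out",65,56),("Bheel in",51,56),("seam",-31,42),("Aheel out",-45,42),("long plain",-65,14)):
    q=proj(np.r_[o+x*uu,z]); y=int(q[1]); y0=max(y-9,0); print(n,[proj(np.r_[o+x*uu+b*v,z]).round(1).tolist() for b in(24,0,-24)]); [print("  ",y0,g[y0:y+10,c].tolist()) for c in(262,298)]
print(ext(im,range(90,290,10)))
E
```

```text
eef_pos: [605.2, -336.6, 45.7]
contact_force: [1.8, -9.2, -3.8]
eef_pos: [605.1, -336.1, 45.7]
contact_force: [1.8, -8.9, -3.7]
clock: 31.88
eef_pos: [602.3, -312.5, 150.3]
tcp_rot: [3.134, 0.006, 1.798]
contact_force: [2.4, -0.4, 0.8]
opening: 0.0
grasp_force: 0.0
clock: 32.05
eef_pos: [598.6, -309.1, 143.3]
tcp_rot: [-3.142, -0.001, 1.801]
contact_force: [0.4, -0.1, 0.5]
opening: 0.0
grasp_force: 0.0
[ 598.55742076 -309.73306549  142.63358055] [-3.14107666e+00 -8.49685132e-04  1.80009770e+00] 0.00042936653297163024
Bheel out [[242.4, 98.6], [279.6, 98.0], [316.8, 98.6]]
   89 [202, 202, 201, 201, 201, 185, 145, 136, 145, 147, 147, 150, 149, 151, 149, 147, 148, 147, 145]
   89 [202, 199, 199, 199, 200, 196, 174, 147, 147, 153, 154, 154, 157, 157, 157, 154, 152, 152, 152]
Bheel in [[242.6, 119.8], [279.6, 119.4], [316.6, 119.8]]
   110 [147, 147, 144, 144, 140, 121, 105, 132, 143, 146, 146, 146, 145, 145, 143, 144, 145, 144, 144]
   110 [153, 152, 151, 150, 149, 136, 102, 80, 98, 144, 155, 154, 153, 153, 153, 154, 153, 153, 153]
seam [[247.5, 231.5], [279.6, 231.5], [311.8, 231.5]]
 
[... 300 characters left out ...]
6, 64, 84, 134, 161]
   239 [75, 75, 76, 76, 74, 73, 73, 72, 73, 72, 74, 74, 75, 74, 84, 113, 140, 180, 196]
long plain [[252.0, 257.2], [279.7, 257.3], [307.5, 257.2]]
   248 [67, 66, 66, 66, 66, 66, 64, 84, 134, 161, 164, 165, 165, 166, 167, 168, 167, 166, 167]
   248 [72, 74, 74, 75, 74, 84, 113, 140, 180, 196, 195, 192, 188, 186, 185, 184, 184, 186, 188]
[(90, 280, 280), (100, 242, 317), (110, 241, 316), (120, 244, 314), (130, 244, 314), (140, 244, 313), (150, 244, 313), (160, 244, 313), (170, 280, 280), (180, 280, 280), (190, 279, 282), (200, 245, 311), (210, 245, 311), (220, 246, 311), (230, 247, 311), (240, 247, 310), (250, 252, 308), (260, 280, 280), (270, 280, 280), (280, 280, 280)]
```

Run:
```python
from h import *
p,im=load("w14"); f=cv2.GaussianBlur(im,(3,3),0).astype(float); m=((f[...,0]-f[...,2])/(f.sum(2)+1)>.02).astype(np.uint8)
m=cv2.morphologyEx(m,cv2.MORPH_CLOSE,np.ones((25,25))); cs,_=cv2.findContours(m,cv2.RETR_EXTERNAL,cv2.CHAIN_APPROX_NONE)
c=[k for k in cs if cv2.pointPolygonTest(k,(280.,150.),False)>0][0][:,0]
o=np.array([591.6,-281.2]);A=np.radians(103.1)
for n,z,lo,hi in(("Bheel",56,52,64),("Bplate",42,-26,46),("Aheel",42,-44,-33),("long",14,-63,-50)):
    w=onplane(p,c,z,True)[:,:2]; a,b=axes(w,o,A); k=(a>lo)&(a<hi); 
    for s in(1,-1):
        q=k&(s*b>0); print(n,s,q.sum(),np.polyfit(a[q],b[q],1)[0]*57.3,np.median(b[q]))
w=onplane(p,c,56,True)[:,:2];a,b=axes(w,o,A);k=(a>55)&(abs(b)<20);print("B end",np.polyfit(b[k],a[k],1)*[57.3,1])
w=onplane(p,c,14,True)[:,:2];a,b=axes(w,o,A);k=(a<-55)&(abs(b)<20);print("long end",np.polyfit(b[k],a[k],1)*[57.3,1])
```

```text
Bheel 1 18 -4.000100855312849 24.33507869545098
Bheel -1 18 -2.245439644411466 -22.835154595877277
Bplate 1 99 -0.4645317688620316 24.496702146150547
Bplate -1 99 -0.5602956357846435 -22.472576780120445
Aheel 1 13 -1.9424582087266458 23.86615663810626
Aheel -1 13 0.055673211655461234 -22.098460014753087
long 1 16 28.031353290329502 24.96567368044522
long -1 14 -9.488820865036734 -23.730846570661555
B end [ 0.08280091 64.88999782]
long end [-1.57336994e-01 -2.90741388e+02]
```

Run:
```python
from h import *
o=np.array([591.6,-281.2]);A=np.radians(103.1)
p,im=load("w8"); 
pts=np.array([[20,213],[100,234],[200,260],[238,270]])
for z in(0,20):
    w=onplane(p,pts,z,True)[:,:2]; print("granite",z,w.round().tolist(),np.c_[axes(w,o,A)].round().tolist())
pt,it=load("top0") if 0 else (r.camera_params("top"),cv2.imread("pics/top0.png"))
w=onplane(pt,[[401,213],[401,288],[380,238]],0)[:,:2]; print("top granite",w.round())
for t,bx in(("w8",(90,80,215,262)),("w3",(190,22,285,158))):
    p,im=load(t); x0,y0,x1,y1=bx; f=cv2.GaussianBlur(im,(3,3),0).astype(float); m=((f[...,0]-f[...,2])/(f.sum(2)+1)>.03).astype(np.uint8)
    q=np.zeros_like(m); q[y0:y1,x0:x1]=m[y0:y1,x0:x1]; q=cv2.morphologyEx(q,cv2.MORPH_CLOSE,np.ones((11,11))); q=cv2.morphologyEx(q,cv2.MORPH_OPEN,np.ones((5,5)))
    cs,_=cv2.findContours(q,cv2.RETR_EXTERNAL,cv2.CHAIN_APPROX_NONE); c=max(cs,key=cv2.contourArea)[:,0]
    for z in(0,30): 
        w=onplane(p,c,z,True)[:,:2]; R_=rect(w); print(t,z,cv2.contourArea(c),c.min(0),c.max(0),R_,np.ravel(axes(R_[0][None],o,A)))
    cv2.imwrite(f"pics/m_{t}.png",q*255)
```

```text
granite 0 [[324.0, -379.0], [435.0, -376.0], [539.0, -376.0], [575.0, -377.0]] [[-34.0, 283.0], [-56.0, 174.0], [-80.0, 73.0], [-90.0, 38.0]]
granite 20 [[344.0, -368.0], [446.0, -365.0], [542.0, -365.0], [575.0, -367.0]] [[-28.0, 261.0], [-49.0, 161.0], [-71.0, 67.0], [-79.0, 35.0]]
top granite [[ 574. -386.]
 [ 318. -379.]
 [ 489. -311.]]
w8 0 9021.0 [105  95] [198 248] (array([ 482.18270874, -307.7454834 ]), [65.44107055664062, 132.4175567626953], np.float32(112.40376)) [ -1.05509075 112.58638061]
w8 30 9021.0 [105  95] [198 248] (array([ 493.52215576, -299.68310547]), [57.97327423095703, 117.30679321289062], np.float32(112.40378)) [ 4.2273711  99.71468323]
w3 0 4524.5 [200  37] [267 149] (array([ 486.09899902, -300.59063721]), [54.644134521484375, 123.0621109008789], np.float32(111.8426)) [  5.02592518 107.15035275]
w3 30 4524.5 [200  37] [267 149] (array([ 490.87265015, -302.24151611]), [50.048072814941406, 112.7115249633789], np.float32(111.84261)) [  2.33605453 102.87510514]
```

```bash
echo '[0,0,0.1209,0,0,0,0.6,0,0,0.1209,0,0,0,0.6,0,0,0.1209,0,0,0,0.6,0,0,0.1209,0,0,0,0.6,0,0,0.1209,0,0,0,0.6]' > next.json && python3 steer.py next.json;echo '[0,0,0.1209,0,0,0,0.6,0,0,0.1209,0,0,0,0.6,0,0,0.1209,0,0,0,0.6,0,0,0.1209,0,0,0,0.6,0,0,0.1209,0,0,0,0.6]' > next.json && python3 steer.py next.json;echo '[0,0,0.1209,0,0,0,0.6,0,0,0.1209,0,0,0,0.6,0,0,0.1209,0,0,0,0.6,0,0,0,0,0,0,0.6,0,0,0,0,0,0,0.6]' > next.json && python3 steer.py next.json;echo '[0,0,0,-32.3,-7.2,0,0.6,0,0,0,-32.3,-7.2,0,0.6,0,0,0,-32.3,-7.2,0,0.6,0,0,0,-32.3,-7.2,0,0.6,0,0,0,-32.3,-7.2,0,0.6]' > next.json && python3 steer.py next.json;echo '[0,0,0,0,0,0,0.6,0,0,0,0,0,0,0.6]' > next.json && python3 steer.py next.json
python3 - <<'E'
from h import *
s=r.sense(); print(s['eef_pos'],s['tcp_rot'],s['opening'],s['qpos'])
p,im=shot("wrist","w15"); o=np.array([591.6,-281.2]);A=np.radians(103.1)
f=cv2.GaussianBlur(im,(3,3),0).astype(float); m=((f[...,0]-f[...,2])/(f.sum(2)+1)>.03).astype(np.uint8)
m=cv2.morphologyEx(m,cv2.MORPH_CLOSE,np.ones((9,9))); m=cv2.morphologyEx(m,cv2.MORPH_OPEN,np.ones((5,5)))
for c in cv2.findContours(m,cv2.RETR_EXTERNAL,cv2.CHAIN_APPROX_NONE)[0]:
    if cv2.contourArea(c)>1500: c=c[:,0]; R_=rect(onplane(p,c,30,True)[:,:2]); print(cv2.contourArea(c),c.min(0),c.max(0),R_,np.ravel(axes(R_[0][None],o,A)))
cv2.imwrite("pics/m15.png",m*255)
E
```

```text
clock: 32.52
eef_pos: [598.3, -310.6, 141.4]
tcp_rot: [-3.139, -0.0, 1.188]
contact_force: [0.5, -0.1, 0.3]
opening: 0.6
grasp_force: 0.0
clock: 32.93
eef_pos: [598.3, -310.6, 141.3]
tcp_rot: [-3.14, 0.001, 0.584]
contact_force: [0.1, 0.0, 0.4]
opening: 0.599
grasp_force: 0.0
clock: 33.35
eef_pos: [598.4, -310.5, 141.7]
tcp_rot: [-3.14, 0.001, 0.231]
contact_force: [-0.5, 0.5, -0.3]
opening: 0.601
grasp_force: 0.0
clock: 33.77
eef_pos: [431.7, -311.4, 142.2]
tcp_rot: [-3.141, 0.0, 0.232]
contact_force: [-0.3, -0.9, -0.3]
opening: 0.602
grasp_force: 0.0
clock: 33.93
eef_pos: [432.0, -311.7, 142.6]
tcp_rot: [-3.141, 0.0, 0.229]
contact_force: [0.4, -1.1, 0.5]
opening: 0.601
grasp_force: 0.0
[ 431.97011469 -311.69519491  142.58391588] [-3.14094124e+00  4.91976336e-04  2.29441047e-01] 0.600610178855605 [-6.27902990e-01  3.43957073e-01  1.92408508e+00  7.08196471e-05
  8.74365012e-01  7.13406998e-01]
41356.5 [  9 268] [529 419] (array([ 237.8260498 , -354.82693481]), [313.0965881347656, 841.8145141601562], np.float32(103.237404)) [  8.4724633  361.25496638]
8000.0 [211 103] [363 185] (array([ 489.95040894, -301.36633301]), [49.726627349853516, 111.02411651611328], np.float32(111.562614)) [  3.39748902 103.57498452]
7234.5 [193   0] [372  45] (array([ 581.19793701, -277.14450073]), [38.85432815551758, 132.03765869140625], np.float32(103.29119)) [6.3076     9.21217515]
2356.5 [0 0] [42 91] (array([544.55688477, -23.7819252 ]), [67.81078338623047, 92.33837127685547], np.float32(179.90025)) [261.38140197 -12.52527955]
```

```bash
echo '[0,0,0,0,0,30,0.6,0,0,0,0,0,35,0.6,0,0,0,0,0,30,0.6,0,0,0,0,0,16,0.6,0,0,0,0,0,5,0.6]' > next.json && python3 steer.py next.json;echo '[0,0,0,0,0,0,0.6,0,0,0,4,0,0,0.6,0,0,0,5,0,0,0.6,0,0,0,4,0,0,0.6,0,0,0,2,0,0,0.6]' > next.json && python3 steer.py next.json;echo '[0,0,0,4,0,0,0.6,0,0,0,4,0,0,0.6,0,0,0,4,0,0,0.6,0,0,0,4,0,0,0.6,0,0,0,4,0,0,0.6]' > next.json && python3 steer.py next.json;echo '[0,0,0,4,0,0,0.6,0,0,0,4,0,0,0.6,0,0,0,4,0,0,0.6,0,0,0,4,0,0,0.6,0,0,0,4,0,0,0.6]' > next.json && python3 steer.py next.json
```

```text
clock: 34.4
eef_pos: [433.2, -310.7, 23.6]
tcp_rot: [-3.139, 0.002, 0.23]
contact_force: [-0.1, 0.2, 0.0]
opening: 0.598
grasp_force: 0.0
clock: 34.82
eef_pos: [449.5, -308.5, 27.9]
tcp_rot: [3.14, -0.002, 0.228]
contact_force: [-2.4, -1.2, 2.8]
opening: 0.602
grasp_force: 1.3
clock: 35.23
eef_pos: [467.6, -303.5, 26.7]
tcp_rot: [-3.141, 0.0, 0.228]
contact_force: [-3.1, -1.0, 4.1]
opening: 0.602
grasp_force: 2.0
clock: 35.65
eef_pos: [487.3, -299.0, 26.6]
tcp_rot: [3.142, 0.0, 0.228]
contact_force: [-3.2, -0.7, 3.7]
opening: 0.602
grasp_force: 2.1
```

```bash
echo '[0,0,0,4,0,0,0.6,0,0,0,4,0,0,0.6,0,0,0,4,0,0,0.6,0,0,0,3,0,0,0.6,0,0,0,0,0,0,0.6]' > next.json && python3 steer.py next.json;echo '[0,0,0,1,0,0,0.6,0,0,0,1,0,0,0.6,0,0,0,0,0,0,0.6]' > next.json && python3 steer.py next.json| grep -E "eef|force: \[";echo '[0,0,0,1,0,0,0.6,0,0,0,0,0,0,0.6,0,0,0,0,0,0,0.6]' > next.json && python3 steer.py next.json| grep -E "eef|force: \[";python3 - <<'E'
from h import *
p,im=shot("wrist","w16"); o=np.array([591.6,-281.2]);A=np.radians(103.1)
g=cv2.cvtColor(im,cv2.COLOR_BGR2GRAY)
s=r.sense(); print(s['eef_pos'], [np.ravel(x) for x in axes(s['eef_pos'][:2][None],o,A)])
M=R.from_rotvec(p['rvec'])
def proj(X):
    c=M.apply(X)+p['tvec']; t=np.arctan2(np.hypot(c[0],c[1]),c[2]); return np.array([p['cx'],p['cy']])+p['fx']*t*c[:2]/np.hypot(c[0],c[1])
u=np.array([np.cos(A),np.sin(A)]);v=np.array([-u[1],u[0]])
for a in(-40,40): print("long side",proj(np.r_[o+a*u+24.9*v,28]),"B top side",proj(np.r_[o+a*u+24.9*v,42]))
for c in (240,280,320): print(c,g[60:260:3,c].tolist())
E
```

```text
clock: 36.07
eef_pos: [502.5, -295.6, 26.6]
tcp_rot: [3.141, -0.001, 0.228]
contact_force: [0.1, 1.1, -0.7]
opening: 0.602
grasp_force: 0.0
eef_pos: [503.6, -295.3, 26.6]
contact_force: [-1.3, -0.5, 1.0]
eef_pos: [504.4, -295.0, 26.6]
contact_force: [-1.8, 0.5, 0.5]
[ 504.47044039 -294.97585548   26.58097187] [array([6.33067643]), array([87.98441275])]
long side [398.34919465 160.94694275] B top side [411.40866499 166.53725888]
long side [197.12605721 159.8491722 ] B top side [187.36866533 165.30764669]
240 [143, 140, 138, 140, 142, 143, 142, 141, 143, 144, 141, 145, 143, 142, 140, 140, 140, 139, 143, 142, 143, 143, 142, 140, 141, 141, 137, 139, 139, 140, 143, 141, 141, 139, 124, 131, 213, 208, 165, 202, 216, 214, 214, 210, 205, 202, 212, 213, 210, 211, 204, 198, 210, 211, 212, 207, 203, 199, 196, 193, 192, 190, 192, 194, 112, 104, 111]
280 [145, 142, 255, 255, 255, 190, 110, 109, 108, 108, 106, 104, 104, 103, 101, 100, 95, 236, 255, 255, 255, 146, 145, 142, 143, 144, 141, 140, 141, 143, 144, 142, 142, 140, 124, 144, 207, 198, 147, 143, 213, 208, 209, 198, 204, 202, 209, 201, 207, 201, 202, 199, 184, 200, 195, 208, 207, 206, 209, 203, 192, 193, 191, 188, 120, 111, 107]
320 [145, 143, 140, 143, 144, 146, 146, 143, 146, 148, 144, 147, 147, 147, 144, 143, 142, 142, 143, 145, 145, 145, 144, 143, 142, 143, 140, 140, 139, 140, 142, 142, 142, 142, 132, 116, 206, 197, 163, 203, 209, 214, 208, 202, 203, 210, 213, 204, 212, 211, 208, 198, 200, 204, 206, 214, 215, 218, 209, 199, 200, 203, 202, 189, 116, 119, 106]
```

```bash
echo '[0,0,0,1,0,0,0.6,0,0,0,0,0,0,0.6,0,0,0,0,0,0,0.6]' > next.json && python3 steer.py next.json| grep -E "eef|force: \[";echo '[0,0,0,0.7,0,0,0.6,0,0,0,0,0,0,0.6,0,0,0,0,0,0,0.6]' > next.json && python3 steer.py next.json| grep -E "eef|force: \[";echo '[0,0,0,0.7,0,0,0.6,0,0,0,0,0,0,0.6,0,0,0,0,0,0,0.6]' > next.json && python3 steer.py next.json| grep -E "eef|force: \[";echo '[0,0,0,0.7,0,0,0.6,0,0,0,0,0,0,0.6,0,0,0,0,0,0,0.6]' > next.json && python3 steer.py next.json| grep -E "eef|force: \["
```

```text
eef_pos: [505.5, -294.8, 26.6]
contact_force: [-0.3, -0.1, -1.2]
eef_pos: [506.2, -294.6, 26.6]
contact_force: [-1.3, 0.1, -0.9]
eef_pos: [506.4, -294.4, 26.6]
contact_force: [-3.2, -1.2, 0.0]
eef_pos: [506.7, -294.4, 26.6]
contact_force: [-6.5, -2.5, 1.8]
```

```bash
echo '[0,0,0,0.4,0,0,0.6,0,0,0,0,0,0,0.6,0,0,0,0,0,0,0.6]' > next.json && python3 steer.py next.json| grep -E "eef|force: \[";echo '[0,0,0,-4,0,0,0.6,0,0,0,-10,0,0,0.6,0,0,0,-20,0,-10,0.6,0,0,0,0,0,-40,0.6,0,0,0,0,0,-40,0.6]' > next.json && python3 steer.py next.json;echo '[0,0,0,20,0,-30,0.6,0,0,0,20,0,0,0.6,0,0,0,0,0,0,0.6,0,0,0,0,0,0,0.6]' > next.json && python3 steer.py next.json
python3 - <<'E'
from h import *
o=np.array([591.6,-281.2]);A=np.radians(103.1)
s=r.sense(); print(s['eef_pos'],[np.ravel(x) for x in axes(s['eef_pos'][:2][None],o,A)])
p,im=shot("wrist","w17"); g=cv2.cvtColor(im,cv2.COLOR_BGR2GRAY)
M=R.from_rotvec(p['rvec']); u=np.array([np.cos(A),np.sin(A)]);v=np.array([-u[1],u[0]])
def proj(X):
    c=M.apply(X)+p['tvec']; t=np.arctan2(np.hypot(c[0],c[1]),c[2]); return np.array([p['cx'],p['cy']])+p['fx']*t*c[:2]/np.hypot(c[0],c[1])
print("cam",[np.ravel(x) for x in axes(M.inv().apply(-p['tvec'])[None,:2],o,A)])
for a in(-58,-40,-20,20,40,60):
    print(a,"side14/28/42, rim in/out 30:",[proj(np.r_[o+a*u+b*v,z]).round(0).tolist() for b,z in((25,14),(25,28),(25,42),(29,30),(71,30),(75,30),(75,0))])
    x,y=proj(np.r_[o+a*u+25*v,42]).astype(int); print(y-12,g[y-12:y+100:2,x].tolist())
E
```

```text
eef_pos: [506.7, -294.4, 26.6]
contact_force: [-8.3, -2.6, 3.6]
clock: 38.28
eef_pos: [472.2, -301.1, 115.9]
tcp_rot: [-3.138, 0.003, 0.227]
contact_force: [1.5, -0.8, 1.2]
opening: 0.598
grasp_force: 0.0
clock: 38.62
eef_pos: [514.2, -292.8, 147.1]
tcp_rot: [3.141, -0.001, 0.229]
contact_force: [-0.7, -0.1, -0.5]
opening: 0.599
grasp_force: 0.0
[ 514.17365345 -292.76328076  147.05160681] [array([6.28642511]), array([78.03223348])]
cam [array([7.3626874]), array([-1.11148625])]
-58 side14/28/42, rim in/out 30: [[361.0, 151.0], [365.0, 153.0], [370.0, 155.0], [366.0, 158.0], [362.0, 211.0], [362.0, 216.0], [354.0, 205.0]]
142 [154, 150, 149, 157, 165, 165, 167, 171, 176, 179, 182, 186, 190, 195, 195, 192, 194, 196, 196, 196, 195, 193, 189, 187, 176, 105, 83, 81, 90, 175, 191, 188, 189, 188, 185, 182, 181, 179, 178, 178, 177, 177, 173, 170, 156, 103, 83, 68, 82, 98, 112, 122, 122, 118, 118, 124]
-40 side14/28/42, rim in/out 30: [[339.0, 150.0], [342.0, 152.0], [346.0, 154.0], [343.0, 158.0], [340.0, 211.0], [340.0, 215.0], [334.0, 205.0]]
142 [136, 136, 135, 136, 135, 130, 115, 165, 11
[... 1255 characters left out ...]
 139, 140, 141, 137, 108, 128, 116, 179, 206, 210, 209, 201, 200, 204, 202, 203, 203, 199, 200, 199, 187, 197, 197, 187, 193, 199, 194, 191, 186, 116, 100, 103, 104, 142, 197, 195, 183, 184, 185, 191, 193, 193, 196, 197, 195, 193, 195, 178, 172, 127, 110, 111, 111, 110]
60 side14/28/42, rim in/out 30: [[215.0, 150.0], [211.0, 152.0], [207.0, 154.0], [211.0, 158.0], [214.0, 211.0], [214.0, 216.0], [221.0, 205.0]]
142 [146, 143, 143, 142, 142, 142, 139, 155, 205, 203, 201, 201, 202, 203, 203, 204, 204, 204, 205, 205, 205, 204, 204, 202, 201, 203, 205, 205, 205, 207, 206, 205, 204, 204, 204, 203, 198, 190, 180, 179, 180, 182, 182, 183, 182, 181, 187, 191, 190, 191, 192, 195, 200, 205, 205, 204]
```

Run:
```python
from h import *
o=np.array([591.6,-281.2]);A=np.radians(103.1); u=np.array([np.cos(A),np.sin(A)]);v=np.array([-u[1],u[0]])
p,im=load("w17"); g=cv2.cvtColor(im,cv2.COLOR_BGR2GRAY); M=R.from_rotvec(p['rvec'])
def proj(X):
    c=M.apply(X)+p['tvec']; t=np.arctan2(np.hypot(c[0],c[1]),c[2]); return np.array([p['cx'],p['cy']])+p['fx']*t*c[:2]/np.hypot(c[0],c[1])
for n,a,z in(("Bout",65,56),("longout",65,0),("Bin",51,56),("Bin_low",51,42),("seam",-31,42),("Aout",-45,42),("plain",-65,14)):
    for b in(12,-12):
        x,y=proj(np.r_[o+a*u+b*v,z]); yi=int(round(y)); xi=int(x); print(n,b,(round(x,1),yi),xi-8,g[yi,xi-8:xi+9].tolist())
# B edges b=+-24
for b,z in((24.9,42),(-23.1,42),(24.9,56),(-23.1,56)):
  for a in((-25,40) if z==42 else (58,)):
    x,y=proj(np.r_[o+a*u+b*v,z]); print("edge",b,z,a,round(y,1),int(y)-5,g[int(y)-5:int(y)+6,int(x)].tolist())
for b in(24.9,-23.1):
    x,y=proj(np.r_[o-55*u+b*v,14]); print("long edge",round(y,1),int(y)-5,g[int(y)-5:int(y)+6,int(x)].tolist())
    x,y=proj(np.r_[o-38*u+b*v,42]); print("A edge",round(y,1),int(y)-5,g[int(y)-5:int(y)+6,int(x)].tolist())
```

```text
Bout 12 (np.float64(195.1), 138) 187 [199, 200, 201, 202, 204, 205, 195, 158, 138, 138, 141, 142, 144, 146, 147, 146, 147]
Bout -12 (np.float64(194.1), 103) 186 [206, 205, 205, 205, 205, 206, 197, 161, 141, 141, 145, 145, 148, 150, 150, 149, 149]
longout 12 (np.float64(211.9), 134) 203 [146, 145, 144, 145, 147, 148, 148, 146, 145, 138, 110, 72, 58, 59, 76, 115, 140]
longout -12 (np.float64(211.3), 105) 203 [149, 151, 151, 153, 154, 154, 153, 152, 149, 126, 85, 61, 58, 61, 71, 92, 124]
Bin 12 (np.float64(215.2), 137) 207 [147, 148, 148, 146, 144, 135, 110, 75, 59, 59, 72, 103, 128, 138, 140, 140, 139]
Bin -12 (np.float64(214.4), 102) 206 [152, 153, 154, 153, 153, 149, 127, 86, 62, 58, 62, 69, 78, 107, 140, 148, 148]
Bin_low 12 (np.float64(219.0), 136) 211 [145, 136, 108, 73, 58, 59, 76, 114, 138, 141, 142, 141, 140, 141, 142, 141, 142]
Bin_low -12 (np.float64(218.3), 103) 210 [152, 149, 127, 85, 61, 58, 62, 68, 78, 108, 141, 149, 148, 148, 148, 147, 148]
seam 12 (np.float64(334.3), 136) 326 [139, 139, 138, 138, 138, 139, 137, 115, 91, 115, 137, 139, 139, 140, 140, 138, 136]
seam -12 (
[... 692 characters left out ...]
edge 24.9 42 40 153.6 148 [139, 141, 140, 137, 123, 108, 114, 128, 137, 116, 123]
edge -23.1 42 -25 86.8 81 [193, 192, 193, 195, 195, 184, 154, 147, 148, 146, 145]
edge -23.1 42 40 86.8 81 [193, 193, 194, 195, 190, 163, 145, 151, 150, 149, 146]
edge 24.9 56 58 156.7 151 [141, 142, 140, 138, 133, 153, 196, 205, 205, 204, 204]
edge -23.1 56 58 86.3 81 [199, 200, 201, 202, 191, 147, 143, 150, 150, 150, 151]
long edge 150.6 145 [133, 136, 133, 121, 104, 97, 100, 116, 157, 185, 189]
A edge 154.0 149 [133, 135, 133, 126, 120, 148, 185, 174, 134, 105, 115]
long edge 91.6 86 [200, 199, 199, 189, 146, 134, 136, 134, 135, 133, 135]
A edge 87.6 82 [193, 194, 195, 194, 179, 143, 137, 143, 144, 144, 144]
```

```bash
python3 -c "
from rig import r
print(r.sign_off())"
```

```text
the job is handed in; nothing more can be done
None
```

I handed the job in at about 39 s: both short brackets are interlocked on the long one, with ends within about 0.5 mm and sides within roughly 1 mm by camera, and the channel was slid flush along its robot side without lifting.

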